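Clear the phone off the preheater's knob and switch the heater off

ROBOT

A 6-joint arm with a two-finger parallel gripper is mounted at the origin on the work surface. World frame = base frame: x ahead of the robot, y to its left, z up, the work surface at z = 0. Lengths are in m, angles in rad, forces in N, time in s.
With the tool pointing down it reaches from about 0.225 to 0.875 m from the base axis. Payload 3.4 kg.
Tool frame: the origin (TCP) lies at the very end of the fingers, on their centre line; the grasp point (between the pads) lies 19 mm behind it; z points along the fingers, y is the direction in which the jaws open and shut (so a half turn about z gives the same grasp; the last joint's range is limited). The gripper opens to 85 mm and grips with 20 to 120 N. Pads are 22 mm wide; open, the fingers measure 114 mm over their backs; the gripper's body (76 mm by 85 mm) begins 54 mm behind the grasp point. The pads swing forward as they close: fully open they stand 13 mm farther back than shut.
Start: joints at [1.129, 0.276, 1.505, -0, 1.361, -0.121], TCP at [0.181, 0.546, 0.231] pointing down, gripper open.
Joint ranges: [-2.89, 2.89], [-0.75, 2.08], [0.22, 2.7], [-1.18, 4.32], [0.11, 2.71], [-2.7, 2.7]. Speed limits (rad/s): [2.57, 2.57, 3.14, 3.14, 3.14, 3.14].

INTERFACE

Orientations are given as a unit quaternion [w, x, y, z].
In Python, from rig import get_state, get_image, calibration, sign_off gives the robot as it stands. The module is installed in compiled form; this text tells all that it offers.
- The arm moves only by the tool drive_tool, never from a script. Its argument "targets" is one flat list of numbers, 7 for each row, row after row: the turn, a rotation vector about the tool's x, y, z in degrees, then the shift along the tool's x, y, z in mm, then the opening, from 0 (shut) to 1 (fully open). In form: [wx, wy, wz, tx, ty, tz, fingers, wx, wy, wz, tx, ty, tz, fingers, ...]. A call has 1 to 12 rows; each row shifts and turns the commanded pose from where the row before left it, along the tool's axes as they then stand; what a row does not reach is not made up. A row lasts 1/8 s, in which the tool goes at most 62.5 mm and 10.7 degrees, less where a joint would pass 70% of its speed; a pose out of reach is approached as far as the arm can. A call is refused whole if a number of a shift passes 62.5 or a number of a turn 10.7, either way. A call with a gripper value outside its range is refused whole. The fingers move at their own pace and stop on an object; "grip_force" is the grip in N (left out, the last holds). Time passes only in rows, so rows that do not move let the fingers close. It gives the time, the measured TCP pose, the force and the opening at its end, in the units of the state.
- get_state(): the state, without advancing time (a new reading comes with each control period).
- get_image(name): name is "scene" or "top" or "wrist"; returns the picture (400x640x3 uint8, red, green, blue); there is no depth.
- calibration(name): a dict with "mtx" (3x3 intrinsics, pixels), "world_to_cam" (4x4, takes a point from world to camera coordinates); the wrist camera has in their place "hand_eye" (4x4, takes a point from camera to tool coordinates, whose origin is the TCP and whose axes are the flange's). Camera axes: x right, y down, z forward; pixel columns grow to the right and rows downward; lengths in m; the calibration is good to about 2 mm. A picture is of the moment at which its call begins: read the wrist's pose just before it. calibration takes no time and is no camera call.
- sign_off(): hands the job in, once; it reports no verdict.
The state is a dict: "clock": time; "qpos": joint angles; "qd": joint speeds; "effort": joint torques, N m; "position": TCP position; "ee_rot": TCP orientation; "contact_force": force on the tool from outside, world axes, zero at the start; "moment": the same for the moment, N m; "width": finger opening in m.
Only numpy, scipy, OpenCV 4.12 (cv2) and the standard library are available. Lean on these libraries where they do the work, as an engineer would, in place of code of your own. Each camera call takes 0.05 s, during which the arm holds its last target.

TASK

The preheater has been left on, and the red phone lies across the recess over its orange knob. First take the phone away and, without dropping it, stand it on its long edge in the slot of the empty blue rack, near the middle of the slot's length (the blue sloping rest is there for changing your grip); then turn the orange knob fully anticlockwise to its off stop. Leave the grey phone in its white rack, the screwdriver, the amber jar and the steel dish where they are.

Things in the scene. Friction and masses are not known exactly. Their poses are not given: they have to be found in the camera images.
- phone: Loose red phone with black screen, a slab 150 x 64 x 12 mm, 0.13 to 0.25 kg. Origin: centre of its underside; x along its length, y across its width, z out of the screen. It starts flat, screen up, its ends on the preheater's two raised sides (underside 70 mm above the bench), bridging the recess 4 mm above the knob.
- phone_mid (a point): The middle of the red phone (6 mm above its origin along its z).
- station: Fixed preheater. Origin: on the bench below the knob's axis; z up. Grey base 160 (x) x 250 (y, -150 to +100) x 22 mm high; black sides 70 mm high from y = +54 to +100 and y = -52 to -150 mm; the recess between them (floor 22 mm high) is open towards -x and +x, the knob in its middle.
- knob (a joint): Angle of the orange knob in rad: 0 is the off stop, it grows as the knob is turned clockwise seen from above (to 4.7). At 0 the grip bar lies along the station's x axis.
- knob_grip (a point): On the knob's vertical axis at the height to grip, 59 mm above the bench. The knob has an upright grip bar 42 mm long, 14 mm thick, its top 66 mm and its foot 36 mm above the bench, on a round skirt 44 mm across; a white mark on top.
- rest: Fixed rest: base 150 (x) x 75 (y) x 8 mm; two blue arms 24 mm wide, centred at x = -54 and +54 mm, sloping up 45 degrees towards its +y, 60 mm long, with lips at the lower ends standing 10 mm out. A phone laid on both arms (length along x, lower long edge at the lips) has its middle free, front and back. Origin: base centre on the bench, z up. Slope normal (0, -0.707, 0.707) in its frame.
- rest_seat (a point): Middle of the line where the slope's surface meets the lips, 60 mm above the bench: the phone's lower back edge rests here.
- blue_rack: Fixed blue rack, empty at first: base 130 (x) x 60 (y) x 10 mm high; two upright walls 120 mm long (x), 7 mm thick, tops 40 mm above the bench, leave a slot 17 mm wide along its x axis, open at both ends. Origin: on the bench under the slot's middle, z up. A phone home on its long edge has its middle 42 mm and its upper edge 74 mm above the bench.
- white_rack: Fixed white rack of the same shape, holding the grey phone; it and the blue rack stand side by side, about 120 mm apart, in either order.
- spare_phone: Grey phone (same size) standing on its long edge in the white rack. Origin: middle of its lower edge; x along its length, z up. Leave it.
- screwdriver: Loose yellow-handled screwdriver, 160 mm long, 26 mm thick, lying on the bench. Origin: its middle; x towards the tip. Leave it.
- jar: Loose amber jar with orange cap, 44 mm across, 55 mm high. Origin: centre of its underside. Leave it.
- dish: Loose small steel dish, 70 mm across, 30 mm high. Origin: centre of its underside. Leave it.

How it is judged:
By the outcome, as a careful person would: the job done as asked, in the order asked, and still so for the second after the job is handed in, with the robot touching nothing.
It also fails if it takes over 72 s, if anything falls off the work surface, if the arm or the gripper's body presses on something with over 40 N, if the wrist force passes 120 N, or if a joint passes its speed limit or range.

## Working session

There is one attempt and no reset: what is moved stays moved. The work goes in short steps, Python scripts to look and compute and a tool call to move; the robot and the scene stay as the last step left them, time stands still between calls to the robot, and variables do not carry over. Pictures are saved under pics/ and viewed, and the job is handed in when it is done.

Besides the shell and the picture viewer there is one more tool, called after "Call:" as name(argument=value, ...) on one line, values as JSON. drive_tool: Moves the arm, as the interface text tells. Its arguments: {"type":"object","properties":{"targets":{"type":"array"},"grip_force":{"type":"number"}},"required":["targets"]}

```bash
ls; mkdir -p pics
python3 - <<'E'
from rig import *
import cv2,numpy as np
np.set_printoptions(precision=4,suppress=True)
s=get_state();print(s)
for n in ["scene","top","wrist"]:
    c=calibration(n);print(n,c)
    cv2.imwrite(f"pics/{n}0.png",cv2.cvtColor(get_image(n),cv2.COLOR_RGB2BGR))
E
```

```text
pics
{'clock': 0.0, 'qpos': array([ 1.129 ,  0.2766,  1.5061,  0.    ,  1.3607, -0.121 ]), 'qd': array([ 0.0007, -0.    ,  0.0013, -0.0003, -0.0008,  0.0007]), 'effort': array([  0.0013, -41.6788, -24.5804,   0.0001,   0.011 ,   0.    ]), 'position': array([0.1811, 0.5452, 0.2304]), 'ee_rot': array([-0.0003,  0.1597,  0.9872, -0.0009]), 'contact_force': array([-0.3252, -0.7779, -1.3304]), 'moment': array([-0.0028,  0.0432,  0.08  ]), 'width': 0.0855771958690801}
scene {'mtx': array([[363.3144,   0.    , 319.8576],
       [  0.    , 363.3144, 196.6257],
       [  0.    ,   0.    ,   1.    ]]), 'world_to_cam': array([[-0.578 ,  0.8156, -0.0251,  0.3603],
       [ 0.4817,  0.3161, -0.8173, -0.1884],
       [-0.6587, -0.4845, -0.5756,  1.2562],
       [ 0.    ,  0.    ,  0.    ,  1.    ]])}
top {'mtx': array([[435.8225,   0.    , 320.4669],
       [  0.    , 435.8225, 192.3189],
       [  0.    ,   0.    ,   1.    ]]), 'world_to_cam': array([[-0.0217, -0.9995, -0.0234,  0.004 ],
       [-0.9907,  0.0247, -0.1339,  0.5809],
       [ 0.1344,  0.0203, -0.9907,  1.1328],
       [ 0.    ,  0.    ,  0.    ,  1.    ]])}
wrist {'mtx': array([[348.4529,   0.    , 319.89  ],
       [  0.    , 348.4529, 198.9959],
       [  0.    ,   0.    ,   1.    ]]), 'hand_eye': array([[-0.0004, -0.9443, -0.3291,  0.0841],
       [ 1.    , -0.0006,  0.0004,  0.0001],
       [-0.0006, -0.3291,  0.9443, -0.1433],
       [ 0.    ,  0.    ,  0.    ,  1.    ]])}
```

View pics/scene0.png

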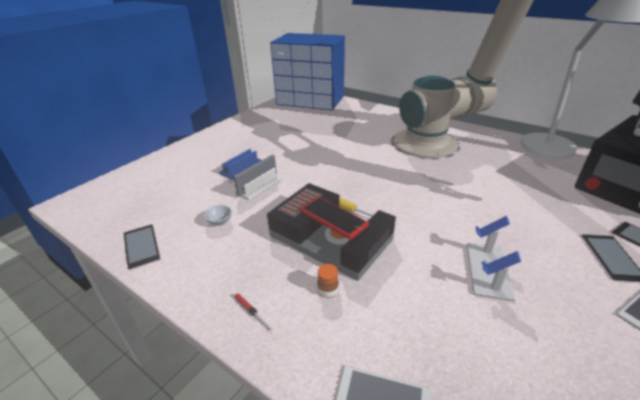

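View pics/top0.png

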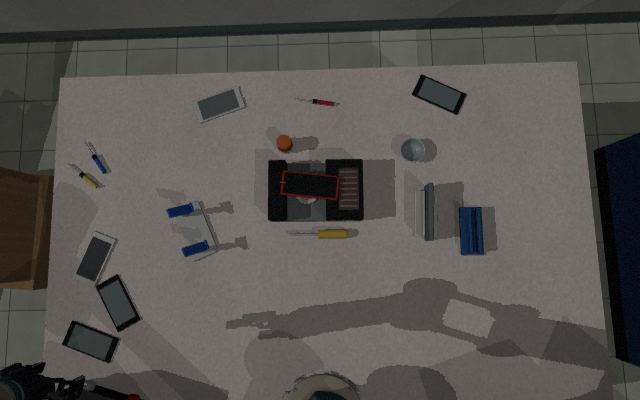

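View pics/wrist0.png

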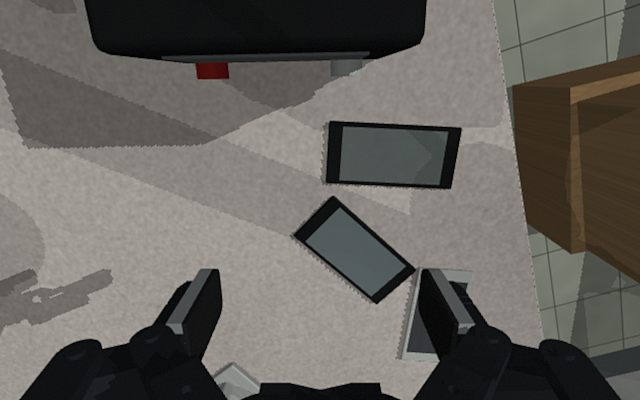

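```bash
cat > h.py <<'E'
import cv2,numpy as np
from scipy.spatial.transform import Rotation as R
np.set_printoptions(precision=4,suppress=True)
def q2R(q): return R.from_quat([q[1],q[2],q[3],q[0]]).as_matrix()
def ray(cal,uv,W2C=None):
    M=cal["world_to_cam"] if W2C is None else W2C
    d=np.linalg.inv(cal["mtx"])@np.array([uv[0],uv[1],1.])
    Rm=M[:3,:3]; o=-Rm.T@M[:3,3]; return o,Rm.T@d
def plane(cal,uv,z,W2C=None):
    o,d=ray(cal,uv,W2C); return o+d*(z-o[2])/d[2]
def proj(cal,p,W2C=None):
    M=cal["world_to_cam"] if W2C is None else W2C
    c=M[:3,:3]@np.asarray(p)+M[:3,3]; u=cal["mtx"]@c; return u[:2]/u[2]
def wristW2C(cal,s):
    T=np.eye(4);T[:3,:3]=q2R(s["ee_rot"]);T[:3,3]=s["position"]
    return np.linalg.inv(T@cal["hand_eye"])
E
python3 - <<'E'
import cv2
a=cv2.imread("pics/top0.png")
cv2.imwrite("pics/topL.png",cv2.resize(a[180:280,140:260],None,fx=6,fy=6,interpolation=cv2.INTER_CUBIC))
cv2.imwrite("pics/topM.png",cv2.resize(a[120:260,250:390],None,fx=4.2,fy=4.2,interpolation=cv2.INTER_CUBIC))
cv2.imwrite("pics/topR.png",cv2.resize(a[120:270,380:500],None,fx=4,fy=4,interpolation=cv2.INTER_CUBIC))
E
```

```text
(no output)
```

View pics/topL.png

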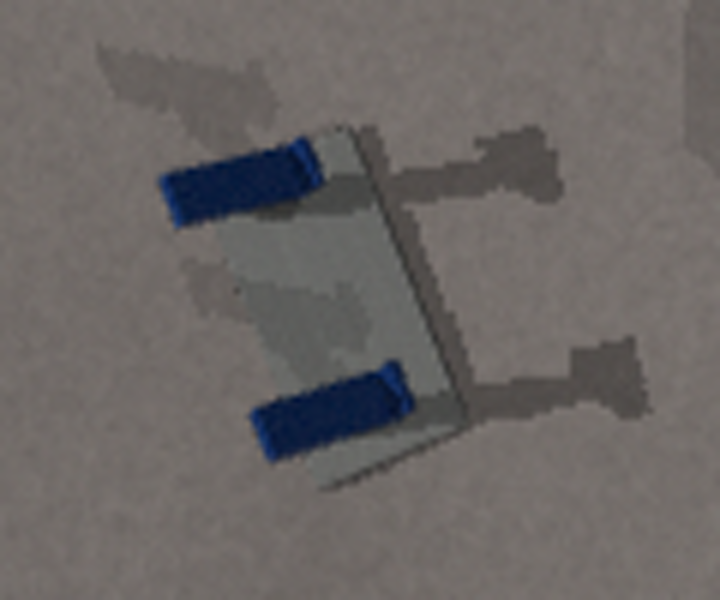

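View pics/topM.png

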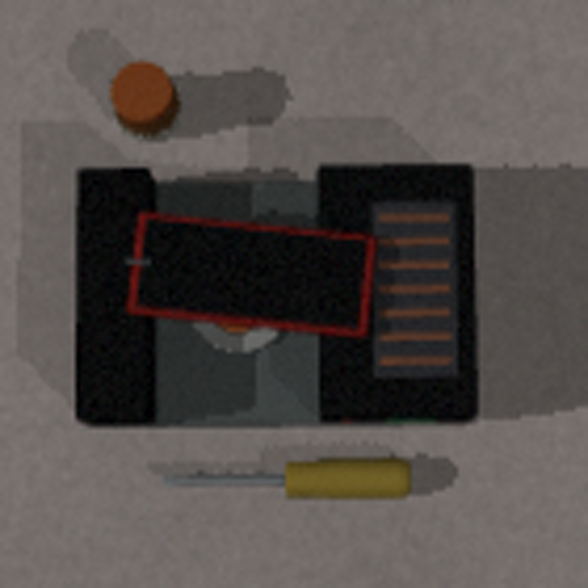

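View pics/topR.png

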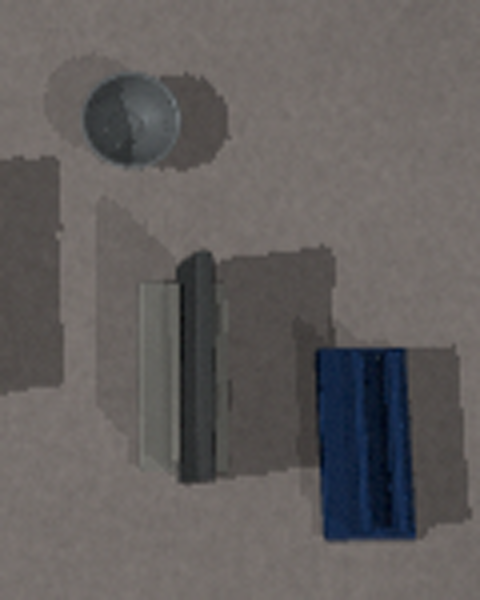

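```bash
cat > m1.py <<'E'
from rig import calibration
from h import *
c=calibration("top"); a=cv2.imread("pics/top0.png"); hsv=cv2.cvtColor(a,cv2.COLOR_BGR2HSV)
def rect(mask,z,name,box):
    m=np.zeros_like(mask);x0,y0,x1,y1=box;m[y0:y1,x0:x1]=mask[y0:y1,x0:x1]
    cs=[k for k in cv2.findContours(m,cv2.RETR_EXTERNAL,cv2.CHAIN_APPROX_NONE)[0] if cv2.contourArea(k)>25]
    for k in cs:
        P=np.array([plane(c,(p[0][0],p[0][1]),z)[:2] for p in k],np.float32)
        print(name,cv2.minAreaRect(P*1000), cv2.boundingRect(k))
red=((hsv[...,0]<6)|(hsv[...,0]>174))&(hsv[...,1]>120)&(hsv[...,2]>50)
rect(red.astype(np.uint8)*255,.082,"phone",(270,160,350,210))
blue=((hsv[...,0]>105)&(hsv[...,0]<130)&(hsv[...,1]>120)).astype(np.uint8)*255
rect(blue,.04,"bluerack",(440,190,500,270))
rect(blue,.08,"rest",(150,190,220,270))
dark=(hsv[...,2]<45).astype(np.uint8)*255
rect(dark,.07,"station",(255,150,375,230))
yel=((hsv[...,0]>20)&(hsv[...,0]<35)&(hsv[...,1]>120)).astype(np.uint8)*255
rect(yel,.013,"screw",(260,210,380,260))
for n,p in dict(baseTR=(140+348/6,180+125/6),baseBR=(140+467/6,180+423/6),baseBL=(140+322/6,180+490/6)).items(): print(n,plane(c,p,.008))
for n,p in dict(stTL=(250+77/4.2,120+168/4.2),stTR=(250+473/4.2,120+165/4.2),stBR=(250+476/4.2,120+420/4.2),stBL=(250+77/4.2,120+424/4.2),rL=(250+156/4.2,120+420/4.2),rR=(250+318/4.2,120+420/4.2),rLt=(250+154/4.2,120+172/4.2),rRt=(250+318/4.2,120+168/4.2)).items(): print(n,plane(c,p,.07))
E
python3 m1.py
```

```text
phone ((588.4591064453125, 17.749343872070312), (153.1371307373047, 60.25949478149414), 88.52247619628906) (280, 176, 60, 24)
bluerack ((470.0035705566406, -403.0005187988281), (58.42143249511719, 123.6174545288086), 89.19316101074219) (459, 207, 25, 48)
rest ((438.36669921875, 314.6133117675781), (23.54163360595703, 66.46533966064453), 17.908655166625977) (182, 240, 27, 17)
rest ((537.6990966796875, 356.0083312988281), (23.626785278320312, 67.41167449951172), 14.011276245117188) (167, 203, 27, 15)
station ((597.556396484375, 18.207420349121094), (139.20323181152344, 55.82423782348633), 82.97432708740234) (283, 172, 54, 26)
station ((585.1127319335938, 3.5333099365234375), (249.86215209960938, 161.310546875), 88.6601333618164) (268, 159, 96, 62)
screw ((472.1972351074219, -39.25898361206055), (78.70915985107422, 21.636173248291016), 88.7122802734375) (318, 229, 30, 9)
baseTR [0.5697 0.3311 0.008 ]
baseBR [0.4319 0.2744 0.008 ]
baseBL [0.4032 0.3402 0.008 ]
stTL [0.6665 0.1261 0.07  ]
stTR [ 0.6618 -0.1233  0.07  ]
stBR [ 0.5016 -0.1196  0.07  ]
stBL [0.5048 0.1271 0.07  ]
rL [0.5062 0.078  0.07  ]
rR [ 0.5038 -0.0223  0.07  ]
rLt [0.6626 0.0775 0.07  ]
rRt [ 0.6625 -0.026   0.07  ]
```

Call:
drive_tool(targets=[0, 0, 0, -44, -31.5, -6, 1, 0, 0, 0, -44, -31.5, -6, 1, 0, 0, 0, -44, -31.5, -6, 1, 0, 0, 0, -44, -31.5, -6, 1, 0, 0, 0, -44, -31.5, -6, 1, 0, 0, 0, -44, -31.5, -6, 1, 0, 0, 0, -44, -31.5, -6, 1, 0, 0, 0, -44, -31.5, -6, 1, 0, 0, 0, -44, -31.5, -6, 1, 0, 0, 0, -44, -31.5, -6, 1, 0, 0, 0, -44, -31.5, -6, 1, 0, 0, 0, -44, -31.5, -6, 1])

```text
clock: 1.65
position: [0.5639, 0.0189, 0.3032]
ee_rot: [-0.0, 0.16, 0.987, 0.0]
contact_force: [0.4, 0.1, -0.1]
width: 0.0854
```

Call:
drive_tool(targets=[0, 0, 9.6, 0, 0, 0, 1, 0, 0, 9.6, 0, 0, 0, 1, 0, 0, 9.6, 0, 0, 0, 1, 0, 0, 9.6, 0, 0, 0, 1, 0, 0, 9.6, 0, 0, 0, 1, 0, 0, 9.6, 0, 0, 0, 1, 0, 0, 9.6, 0, 0, 0, 1, 0, 0, 9.6, 0, 0, 0, 1, 0, 0, 0, 0, 0, 0, 1])

```text
clock: 2.78
position: [0.563, 0.0205, 0.303]
ee_rot: [-0.0, 0.738, 0.675, -0.0]
contact_force: [0.5, -0.6, 0.1]
width: 0.0852
```

```bash
cat > snap.py <<'E'
import sys,pickle
from rig import *
from h import *
n=sys.argv[1]; cams=sys.argv[2:] or ["wrist"]
s=get_state()
for cam in cams:
    im=get_image(cam); cv2.imwrite(f"pics/{n}_{cam}.png",cv2.cvtColor(im,cv2.COLOR_RGB2BGR))
pickle.dump(s,open(f"pics/{n}.pkl","wb"))
print(s["clock"],s["position"],"q",s["qpos"]);print(q2R(s["ee_rot"])); print(s["contact_force"],s["width"])
E
python3 snap.py a wrist
```

```text
2.775 [0.563  0.0205 0.303 ] q [-0.0871  0.2276  1.3967  0.0001  1.5181  0.0013]
[[ 0.0883  0.9961 -0.0007]
 [ 0.9961 -0.0883  0.0002]
 [ 0.0001 -0.0007 -1.    ]]
[ 0.4529 -0.6015  0.0618] 0.08517285916446171
```

View pics/a_wrist.png

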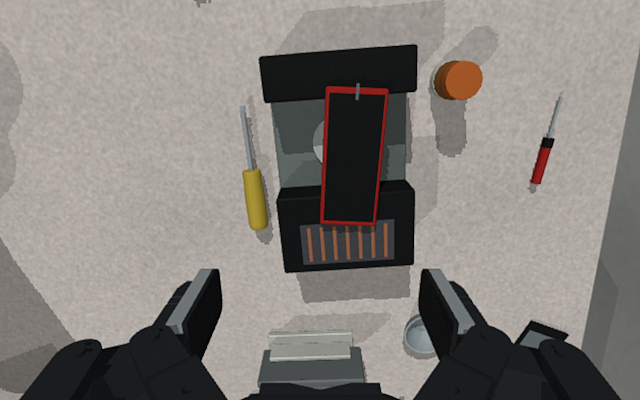

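```bash
cat > m2.py <<'E'
from rig import calibration
from h import *
import pickle
c=calibration("wrist"); a=cv2.imread("pics/a_wrist.png"); s=pickle.load(open("pics/a.pkl","rb")); W=wristW2C(c,s)
hsv=cv2.cvtColor(a,cv2.COLOR_BGR2HSV)
red=(((hsv[...,0]<5)|(hsv[...,0]>174))&(hsv[...,1]>150)&(hsv[...,2]>60)).astype(np.uint8)*255
m=np.zeros_like(red);m[80:235,310:400]=red[80:235,310:400]
k=max(cv2.findContours(m,cv2.RETR_EXTERNAL,cv2.CHAIN_APPROX_NONE)[0],key=cv2.contourArea)
P=np.array([plane(c,p[0],.082,W)[:2] for p in k],np.float32)*1000
print("phone",cv2.minAreaRect(P),cv2.boundingRect(k)); print(cv2.boxPoints(cv2.minAreaRect(P)))
dark=(hsv[...,2]<60).astype(np.uint8)*255
m=np.zeros_like(red);m[40:280,255:420]=dark[40:280,255:420]
for k in cv2.findContours(m,cv2.RETR_EXTERNAL,cv2.CHAIN_APPROX_NONE)[0]:
    if cv2.contourArea(k)<300: continue
    P=np.array([plane(c,p[0],.07,W)[:2] for p in k],np.float32)*1000
    print("dark",cv2.minAreaRect(P),cv2.boundingRect(k))
for n,p in dict(tl=(261,57),tr=(416,45),bl_near=(263,101),br_near=(416,89),R_tl=(279,190),R_tr=(408,181)).items(): print(n,plane(c,p,.07,W)*1000)
for n,p in dict(jar=(458,78)).items(): print(n,plane(c,p,.055,W))
E
python3 m2.py
```

```text
phone ((597.861572265625, 19.61471176147461), (149.37753295898438, 63.878562927246094), 82.6325454711914) (320, 86, 69, 140)
[[556.6085 -50.3618]
 [619.9597 -58.5531]
 [639.1147  89.5912]
 [575.7635  97.7825]]
dark ((599.080322265625, 15.729076385498047), (142.0111541748047, 57.076148986816406), 82.61163330078125) (324, 93, 61, 129)
dark ((588.8327026367188, 5.6118316650390625), (247.9723663330078, 158.09959411621094), 89.09114074707031) (259, 45, 158, 228)
tl [514.3572 129.8191  70.    ]
tr [668.9211 127.1238  70.    ]
bl_near [510.3152  87.5209  70.    ]
br_near [668.9833  85.3633  70.    ]
R_tl [514.5557 -10.4856  70.    ]
R_tr [660.1842 -12.7927  70.    ]
jar [0.7172 0.0918 0.055 ]
```

Run:
```python
import cv2
a=cv2.imread("pics/a_wrist.png")
cv2.imwrite("pics/a_crop.png",cv2.resize(a[35:285,230:430],None,fx=2.4,fy=2.4,interpolation=cv2.INTER_CUBIC))
```

```text
(no output)
```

View pics/a_crop.png

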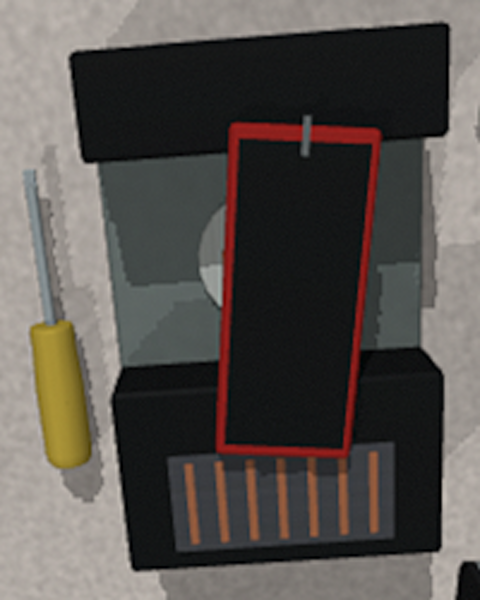

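Run:
```python
from h import *
C=R.from_euler('z',90,degrees=True)
def sol(T,q1,a):
    M=(R.from_euler('y',a).inv()*R.from_euler('z',q1).inv()*R.from_matrix(T)*C.inv()).as_matrix()
    # M=Rz(q4)Ry(q5)Rz(q6)
    return R.from_matrix(M).as_euler('ZYZ')
# check
print(sol(np.array([[.0883,.9961,0],[.9961,-.0883,0],[0,0,-1]]),-.0871,1.6243))
Rr=R.from_euler('z',22.5,degrees=True).as_matrix()
s=.7071
def fr(y,z):
    y=np.array(y);z=np.array(z);return Rr@np.stack([np.cross(y,z),y,z],1)
for q1 in (.2,):
  for a in (1.3,1.6,1.9):
    print("placeA",q1,a,sol(fr((0,-s,-s),(0,s,-s)),q1,a),"B",sol(fr((0,s,s),(0,s,-s)),q1,a))
for q1 in (.77,):
  for a in (1.3,1.6,1.9):
    print("regrip",q1,a,sol(fr((0,s,-s),(0,-s,-s)),q1,a),"B",sol(fr((0,-s,s),(0,-s,-s)),q1,a))
```

```text
[-0.      1.5173  0.0013]
placeA 0.2 1.3 [0.8219 1.8961 1.6328] B [ 0.8219  1.8961 -1.5088]
placeA 0.2 1.6 [0.7735 1.6858 1.4131] B [ 0.7735  1.6858 -1.7285]
placeA 0.2 1.9 [0.772  1.4702 1.2041] B [ 0.772   1.4702 -1.9375]
regrip 0.77 1.3 [-0.8214  2.0266 -1.5018] B [-0.8214  2.0266  1.6397]
regrip 0.77 1.6 [-0.7438  1.8129 -1.2771] B [-0.7438  1.8129  1.8645]
regrip 0.77 1.9 [-0.7175  1.5887 -1.0756] B [-0.7175  1.5887  2.066 ]
```

Call:
drive_tool(targets=[0, 0, 2.3, 0, 0, 0, 1, 0, 0, 0, 2, 17.5, 45, 1, 0, 0, 0, 1.5, 17.5, 45, 1, 0, 0, 0, 0, 0, 45, 1, 0, 0, 0, 0, 0, 40, 1, 0, 0, 0, 0, 0, 0, 1])

```text
clock: 3.58
position: [0.5957, 0.0196, 0.125]
ee_rot: [-0.003, 0.751, 0.66, -0.003]
contact_force: [-0.5, -0.2, 0.5]
width: 0.0853
```

```bash
python3 snap.py b wrist scene
```

```text
3.575 [0.5957 0.0196 0.125 ] q [-0.0839  0.3865  1.6146  0.0001  1.1486  0.0448]
[[ 0.1284  0.9917 -0.008 ]
 [ 0.9917 -0.1284  0.0008]
 [-0.0003 -0.0081 -1.    ]]
[-0.5451 -0.1635  0.4878] 0.08526599353329636
```

View pics/b_wrist.png

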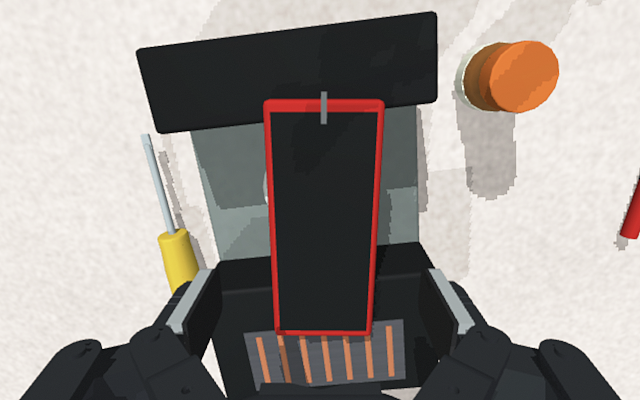

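View pics/b_scene.png

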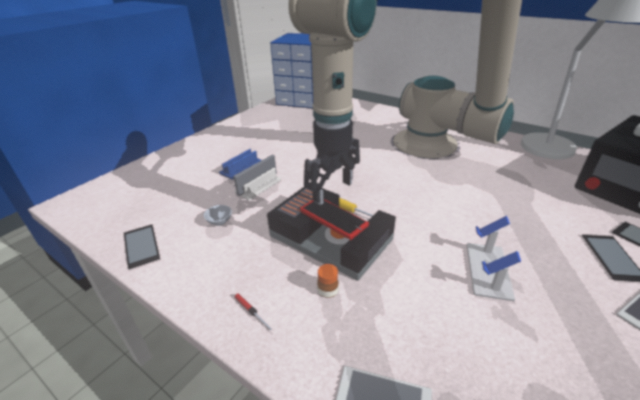

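Run:
```python
from rig import calibration
from h import *
import pickle
c=calibration("wrist"); a=cv2.imread("pics/b_wrist.png"); s=pickle.load(open("pics/b.pkl","rb")); W=wristW2C(c,s)
hsv=cv2.cvtColor(a,cv2.COLOR_BGR2HSV)
red=(((hsv[...,0]<5)|(hsv[...,0]>174))&(hsv[...,1]>150)&(hsv[...,2]>60)).astype(np.uint8)*255
m=np.zeros_like(red);m[80:340,250:400]=red[80:340,250:400]
k=max(cv2.findContours(m,cv2.RETR_EXTERNAL,cv2.CHAIN_APPROX_NONE)[0],key=cv2.contourArea)
P=np.array([plane(c,p[0],.082,W)[:2] for p in k],np.float32)*1000
print(cv2.minAreaRect(P),cv2.boundingRect(k)); print(cv2.boxPoints(cv2.minAreaRect(P)))
print(proj(c,[*s["position"][:2],.082],W))
for n,p in dict(tl=(138,51),tr=(436,12),bl=(157,133),br=(438,103),Rl=(216,264),Rr=(420,242)).items(): print(n,plane(c,p,.07,W)*1000)
```

```text
((598.0521240234375, 19.662765502929688), (149.3906707763672, 63.47951889038086), 82.62332916259766) (263, 98, 122, 238)
[[556.9848 -50.3392]
 [619.9389 -58.4895]
 [639.1194  89.6648]
 [576.1653  97.815 ]]
[318.9107 231.4024]
tl [513.7603 129.2656  70.    ]
tr [669.4538 127.3479  70.    ]
bl [511.6369  86.2713  70.    ]
br [669.6299  82.4193  70.    ]
Rl [525.8969  -0.3152  70.    ]
Rr [656.8829  -0.9723  70.    ]
```

Call:
drive_tool(targets=[0, 0, 0, 0, 2.3, 25, 1, 0, 0, 0, 0, 0, 25, 1, 0, 0, 0, 0, 0, 23, 1, 0, 0, 0, 0, 0, 0, 1, 0, 0, 0, 0, 0, 0, 0.6, 0, 0, 0, 0, 0, 0, 0.5, 0, 0, 0, 0, 0, 0, 0.4, 0, 0, 0, 0, 0, 0, 0.4], grip_force=50)

```text
clock: 4.68
position: [0.6002, 0.0191, 0.0577]
ee_rot: [0.0, 0.752, 0.66, -0.0]
contact_force: [-4.1, 1.3, 5.8]
width: 0.0626
```

```bash
python3 snap.py c wrist
```

```text
4.675 [0.6002 0.0191 0.0577] q [-0.0839  0.4545  1.6934 -0.0002  0.9935  0.0462]
[[ 0.1296  0.9916  0.0001]
 [ 0.9916 -0.1296 -0.0002]
 [-0.0001  0.0002 -1.    ]]
[-4.1448  1.2655  5.7959] 0.0626424467521818
```

View pics/c_wrist.png

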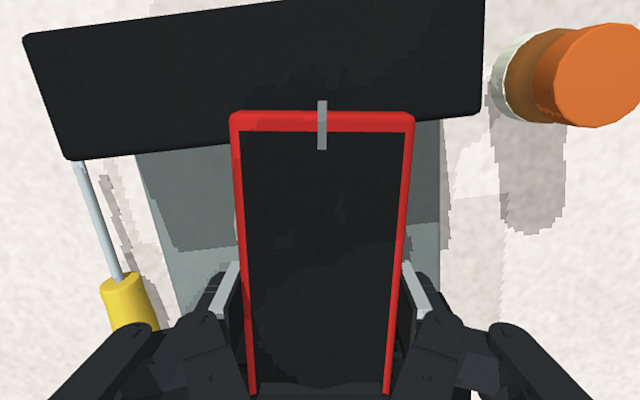

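Call:
drive_tool(targets=[0, 0, 0, 0, 0, -5, 0.4, 0, 0, 0, 0, 0, -10, 0.4, 0, 0, 0, 0, 0, -20, 0.4, 0, 0, 0, 0, 0, -30, 0.4, 0, 0, 0, 0, 0, -40, 0.4, 0, 0, 0, 0, 0, -40, 0.4, 0, 0, 0, 0, 0, 0, 0.4])

```text
clock: 5.6
position: [0.6038, 0.0189, 0.2052]
ee_rot: [0.004, 0.752, 0.659, 0.004]
contact_force: [1.3, 0.4, -1.6]
width: 0.063
```

```bash
python3 snap.py d wrist scene
```

```text
5.6 [0.6038 0.0189 0.2052] q [-0.084   0.3288  1.4931  0.0001  1.309   0.0465]
[[ 0.1301  0.9914  0.0107]
 [ 0.9915 -0.1301 -0.0008]
 [ 0.0006  0.0107 -0.9999]]
[ 1.2753  0.415  -1.6058] 0.06299148179171354
```

View pics/d_wrist.png

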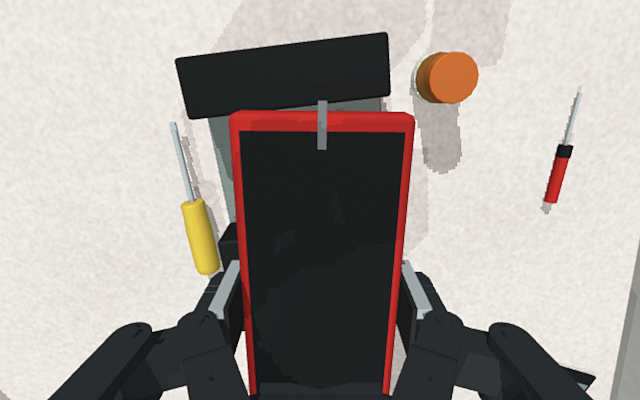

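View pics/d_scene.png

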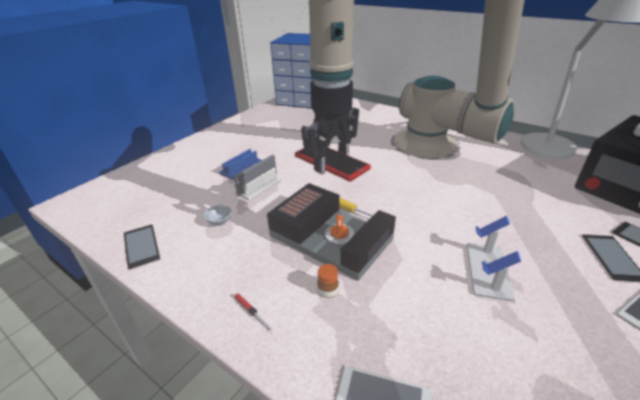

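Call:
drive_tool(targets=[0, 0, 10, 0, 0, -10, 0.4, 0, 0, 10, 0, 0, -10, 0.4, 0, 0, 10, 0, 0, -10, 0.4, 0, 0, 10, 0, 0, -10, 0.4, 0, 0, 10, 0, 0, -10, 0.4, 0, 0, 10, 0, 0, -10, 0.4, 0, 0, 0, -22, -43, -3, 0.4, 0, 0, 0, -22, -43, -3, 0.4, 0, 0, 0, -22, -43, -3, 0.4, 0, 0, 0, -22, -43, -3, 0.4, 0, 0, 0, -22, -43, -3, 0.4, 0, 0, 0, -22, -43, -3, 0.4])

```text
clock: 7.2
position: [0.3778, 0.2075, 0.2767]
ee_rot: [0.0, 0.981, 0.195, -0.002]
contact_force: [0.3, 0.4, -2.1]
width: 0.0628
```

Call:
drive_tool(targets=[0, 0, 0, -22, -43, -3, 0.4, 0, 0, 0, -22, -43, -3, 0.4, 0, 0, 0, 0, 0, 0, 0.4, 0, 0, 0, 0, 0, 0, 0.4])

```text
clock: 7.7
position: [0.3061, 0.2691, 0.2833]
ee_rot: [0.001, 0.981, 0.196, -0.001]
contact_force: [0.3, 0.4, -2.9]
width: 0.0632
```

```bash
python3 snap.py e wrist top
```

```text
7.7 [0.3061 0.2691 0.2833] q [ 0.5507 -0.0099  1.721  -0.0008  1.4322  1.7277]
[[ 0.9234  0.3838 -0.001 ]
 [ 0.3838 -0.9234 -0.0015]
 [-0.0015  0.001  -1.    ]]
[ 0.2753  0.358  -2.9494] 0.06319372651330209
```

View pics/e_wrist.png

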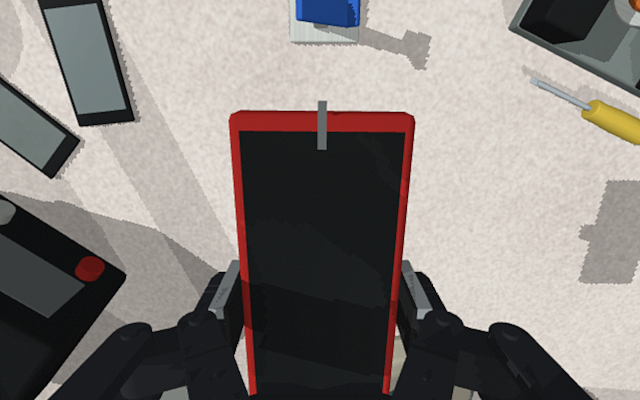

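Call:
drive_tool(targets=[0, 10, 0, 0, 0, 0, 0.4, 0, 0, 0, 0, 0, -40, 0.4, 0, 0, 0, 0, 0, 0, 0.4])

```text
clock: 8.18
position: [0.3012, 0.2666, 0.3257]
ee_rot: [-0.018, 0.977, 0.194, 0.088]
contact_force: [0.4, -0.8, -0.9]
width: 0.0631
```

```bash
python3 snap.py f wrist
```

```text
8.175 [0.3012 0.2666 0.3257] q [ 0.5814 -0.1343  1.7435 -0.0339  1.356   1.7654]
[[ 0.9096  0.3813  0.1649]
 [ 0.375  -0.9245  0.0688]
 [ 0.1787 -0.0007 -0.9839]]
[ 0.4047 -0.7568 -0.915 ] 0.06310487435055497
```

View pics/f_wrist.png

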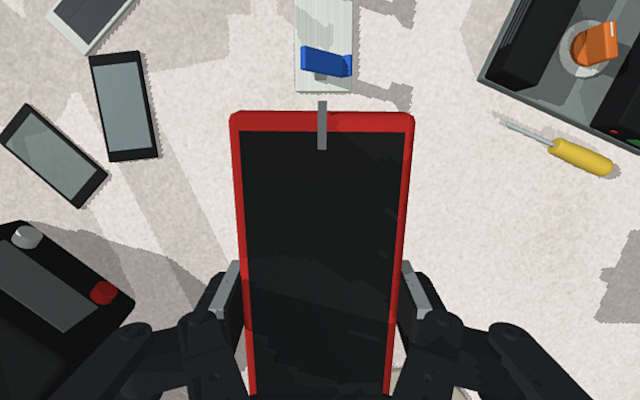

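Call:
drive_tool(targets=[0, 10, 0, -30, 0, 0, 0.4, 0, 0, 0, 0, 0, 0, 0.4])

```text
clock: 8.48
position: [0.2665, 0.2511, 0.3128]
ee_rot: [-0.032, 0.967, 0.193, 0.165]
contact_force: [-0.6, -0.4, -2.5]
width: 0.0629
```

```bash
python3 snap.py g wrist
python3 - <<'E'
import cv2
a=cv2.imread("pics/g_wrist.png")
cv2.imwrite("pics/g_crop.png",cv2.resize(a[0:130,260:400],None,fx=4.5,fy=4.5,interpolation=cv2.INTER_CUBIC))
a=cv2.imread("pics/e_top.png")
E
```

```text
8.475 [0.2665 0.2511 0.3128] q [ 0.6532 -0.2714  1.9052 -0.0948  1.1825  1.8518]
[[ 0.871   0.3832  0.3073]
 [ 0.3623 -0.9237  0.1249]
 [ 0.3317  0.0026 -0.9434]]
[-0.5928 -0.3837 -2.5469] 0.06289120731811407
```

View pics/g_crop.png

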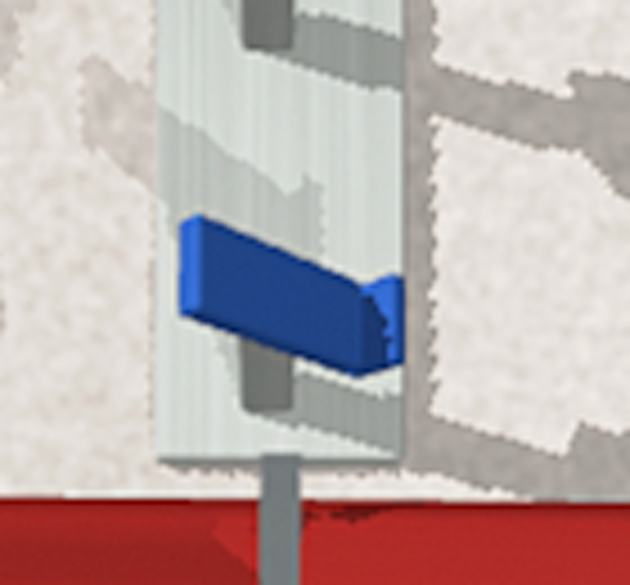

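Run:
```python
from rig import calibration
from h import *
import pickle
c=calibration("wrist"); s=pickle.load(open("pics/g.pkl","rb")); W=wristW2C(c,s)
f=lambda u,v:(260+u/4.5-.39,v/4.5-.39)
for n,p,z in [("bl",(157,458),.008),("br",(403,456),.008),("l0",(153,2),.008),("r0",(403,2),.008),("seatnear",(358,374),.060),("seatfar",(360,292),.060),("topnear",(181,313),.060+.0424),("topfar",(201,213),.060+.0424)]:
    print(n,plane(c,f(*p),z,W)*1000)
ct=calibration("top")
for n,p,z in [("t_seat1a",(140+290/6,180+145/6),.06),("t_seat1b",(140+308/6,180+187/6),.06),("t_seat2a",(140+380/6,180+368/6),.06),("t_seat2b",(140+397/6,180+412/6),.06)]: print(n,plane(ct,p,z)*1000)
```

```text
bl [407.6555 345.3349   8.    ]
br [436.4043 277.6598   8.    ]
l0 [533.3204 398.7506   8.    ]
r0 [562.0513 329.6906   8.    ]
seatnear [436.5456 295.5259  60.    ]
seatfar [456.9112 303.3862  60.    ]
topnear [419.6409 336.8987 102.4   ]
topfar [443.553  341.6469 102.4   ]
t_seat1a [555.0236 340.8087  60.    ]
t_seat1b [536.2102 332.4638  60.    ]
t_seat2a [456.1835 299.3886  60.    ]
t_seat2b [436.9736 291.6672  60.    ]
```

Call:
drive_tool(targets=[0, -10, 0, 10, 0, 0, 0.4, 0, -10, 0, 20, 0, 0, 0.4, 0, 0, 0, 60, 0, 0, 0.4, 0, 0, 0, 60, 0, 0, 0.4, 0, 0, 0, 50, 0, 0, 0.4, 9, 0, 0, 0, 0, 0, 0.4, 9, 0, 0, 0, 0, 0, 0.4, 9, 0, 0, 0, 0, 0, 0.4, 9, 0, 0, 0, 0, 0, 0.4, 9, 0, 0, 0, 0, 0, 0.4, 0, 0, 0, 0, 0, 0, 0.4, 0, 0, 0, 0, 0, 0, 0.4])

```text
clock: 10.02
position: [0.4581, 0.3315, 0.3253]
ee_rot: [-0.374, 0.907, 0.18, -0.074]
contact_force: [-0.2, -0.1, -1.8]
width: 0.0629
```

```bash
cat > go.py <<'E'
import sys
from rig import get_state
from h import *
s=get_state(); Rm=q2R(s["ee_rot"]); print("pos",s["position"],"q",s["qpos"],"F",s["contact_force"],"w",s["width"],s["clock"]);print(Rm)
v=[float(a) for a in sys.argv[1:]]
if v:
    t=np.array(v[:3])/1000; yaw=np.radians(v[3]); tilt=np.radians(v[4])
    # tool x horizontal at yaw; z=down tilted by tilt about tool x
    Rt=(R.from_euler('z',yaw).as_matrix())@np.array([[1,0,0],[0,-1,0],[0,0,-1]])@R.from_euler('x',tilt).as_matrix()
    print("rotvec tool deg",R.from_matrix(Rm.T@Rt).as_rotvec(degrees=True))
    print("shift in present axes mm",Rm.T@(t-s["position"])*1000,"in target axes",Rt.T@(t-s["position"])*1000)
E
python3 go.py 512.8 284.7 149.6 22.5 45
```

```text
pos [0.4581 0.3315 0.3253] q [0.0437 0.2666 1.5489 0.7269 1.6324 1.1515] F [-0.1521 -0.0641 -1.7532] w 0.06294340222280696 10.025
[[ 0.924   0.2715 -0.2692]
 [ 0.3823 -0.6546  0.6522]
 [ 0.0008 -0.7055 -0.7087]]
rotvec tool deg [ 0.1267 -0.0495  0.0158]
shift in present axes mm [ 32.4812 169.4224  79.2741] in target axes [ 32.5963 169.5882  78.8712]
```

Call:
drive_tool(targets=[0, 0, 0, 8, 42.5, 0, 0.4, 0, 0, 0, 8, 42.5, 0, 0.4, 0, 0, 0, 8, 42.5, 0, 0.4, 0, 0, 0, 8.5, 42, 0, 0.4, 0, 0, 0, 0, 0, 39, 0.4, 0, 0, 0, 0, 0, 40, 0.4, 0, 0, 0, 0, 0, 0, 0.4, 0, 0, 0, 0, 0, 0, 0.4])

```text
clock: 11.02
position: [0.5122, 0.2858, 0.1509]
ee_rot: [-0.375, 0.906, 0.182, -0.073]
contact_force: [-0.3, 0.7, -1.3]
width: 0.063
```

```bash
python3 go.py 485.7 350 78.9 22.5 45; python3 snap.py i wrist scene
```

```text
pos [0.5122 0.2858 0.1509] q [-0.035   0.4833  1.6799  0.7078  1.4165  0.8652] F [-0.3269  0.6937 -1.3273] w 0.06296209814814237 11.025
[[ 0.9231  0.2749 -0.2691]
 [ 0.3846 -0.6532  0.6523]
 [ 0.0035 -0.7056 -0.7086]]
rotvec tool deg [ 0.1234 -0.0595  0.2283]
shift in present axes mm [-0.0633  1.5774 99.9681] in target axes [ 0.0473  1.7928 99.9645]
11.025 [0.5122 0.2858 0.1509] q [-0.035   0.4833  1.6799  0.7078  1.4165  0.8652]
[[ 0.9231  0.2749 -0.2691]
 [ 0.3846 -0.6532  0.6523]
 [ 0.0035 -0.7056 -0.7086]]
[-0.3269  0.6937 -1.3273] 0.06296209814814237
```

View pics/i_scene.png

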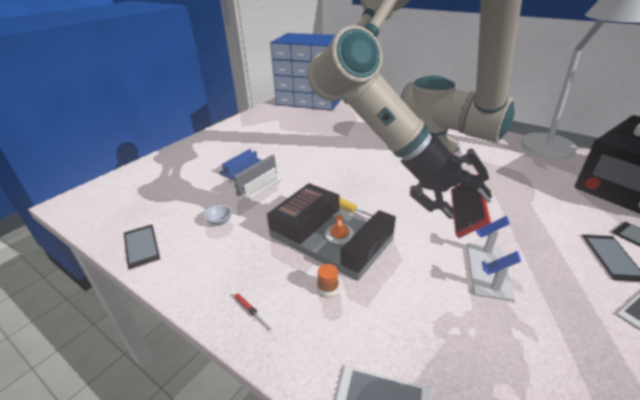

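View pics/i_wrist.png

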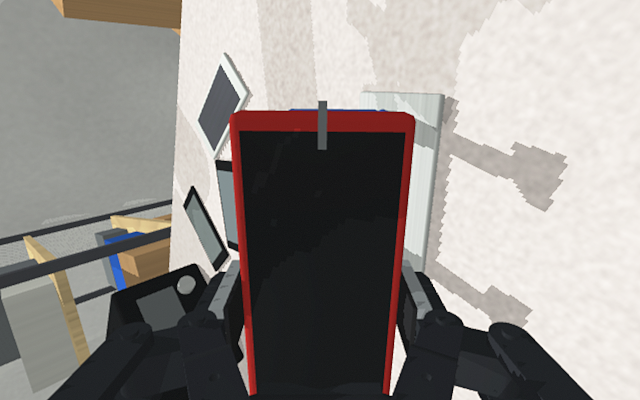

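Run:
```python
from rig import calibration
from h import *
import pickle
a=cv2.imread("pics/i_wrist.png")
cv2.imwrite("pics/i_crop.png",cv2.resize(a[70:290,280:460],None,fx=2.7,fy=2.7,interpolation=cv2.INTER_CUBIC))
cv2.imwrite("pics/i_crop2.png",cv2.resize(cv2.imread("pics/i_scene.png")[140:310,400:560],None,fx=4,fy=3.5,interpolation=cv2.INTER_CUBIC))
c=calibration("wrist"); s=pickle.load(open("pics/i.pkl","rb")); W=wristW2C(c,s)
for p in [(443,95),(363,91.5)]: print(plane(c,p,.008,W)*1000)
yr=np.array([-.383,.924]);xr=np.array([.924,.383]);seat=np.array([498,320.4])
o=seat+21*yr
print(o+75*xr-37.5*yr, proj(c,[*(o+75*xr-37.5*yr)/1000,.008],W))
print(proj(c,[*(o+75*xr+37.5*yr)/1000,.008],W))
```

```text
[573.8003 332.2903   8.    ]
[546.6609 398.9471   8.    ]
[573.6195 333.879 ] [441.0417  94.2806]
[358.7682  91.3639]
```

View pics/i_crop.png

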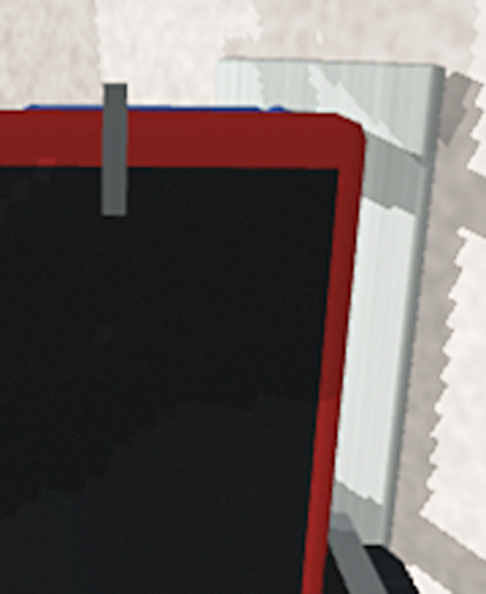

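View pics/i_crop2.png

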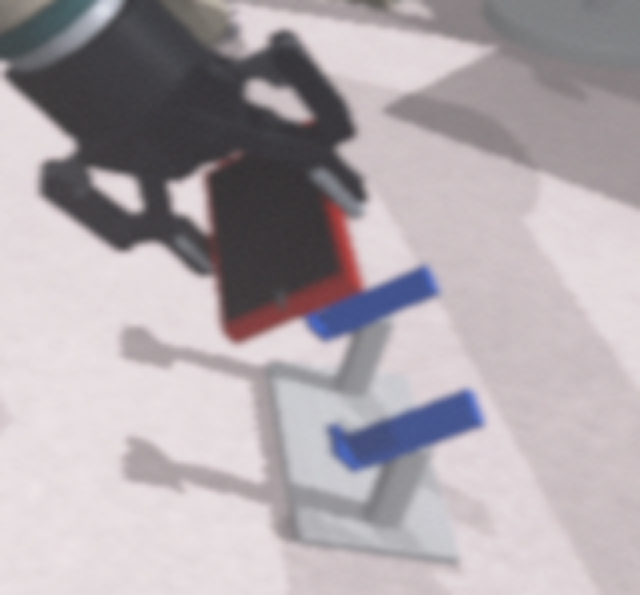

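Call:
drive_tool(targets=[0, 0, 0, 0, 0.5, 30, 0.4, 0, 0, 0, 0, 0, 30, 0.4, 0, 0, 0, 0, 0, 20, 0.4, 0, 0, 0, 0, 0, 10, 0.4, 0, 0, 0, 0, 0, 0, 0.4, 0, 0, 0, 0, 0, 0, 0.4])

```text
clock: 11.88
position: [0.4877, 0.3433, 0.0862]
ee_rot: [-0.375, 0.906, 0.18, -0.074]
contact_force: [0.0, 0.6, -2.8]
width: 0.0632
```

```bash
python3 go.py 485.7 350 78.9 22.5 45; python3 snap.py j wrist scene;python3 - <<'E'
import cv2
cv2.imwrite("pics/j_crop2.png",cv2.resize(cv2.imread("pics/j_scene.png")[140:310,400:560],None,fx=4,fy=3.5,interpolation=cv2.INTER_CUBIC))
E
```

```text
pos [0.4877 0.3433 0.0862] q [0.0606 0.5426 1.7809 0.7821 1.2489 0.8127] F [ 0.0441  0.6064 -2.8072] w 0.06316742118627257 11.875
[[ 0.924   0.2717 -0.2693]
 [ 0.3825 -0.6532  0.6535]
 [ 0.0016 -0.7068 -0.7074]]
rotvec tool deg [ 0.0243 -0.0739  0.0582]
shift in present axes mm [ 0.6637  0.2431 10.1315] in target axes [ 0.677   0.2467 10.1305]
11.875 [0.4877 0.3433 0.0862] q [0.0606 0.5426 1.7809 0.7821 1.2489 0.8127]
[[ 0.924   0.2717 -0.2693]
 [ 0.3825 -0.6532  0.6535]
 [ 0.0016 -0.7068 -0.7074]]
[ 0.0441  0.6064 -2.8072] 0.06316742118627257
```

View pics/j_crop2.png

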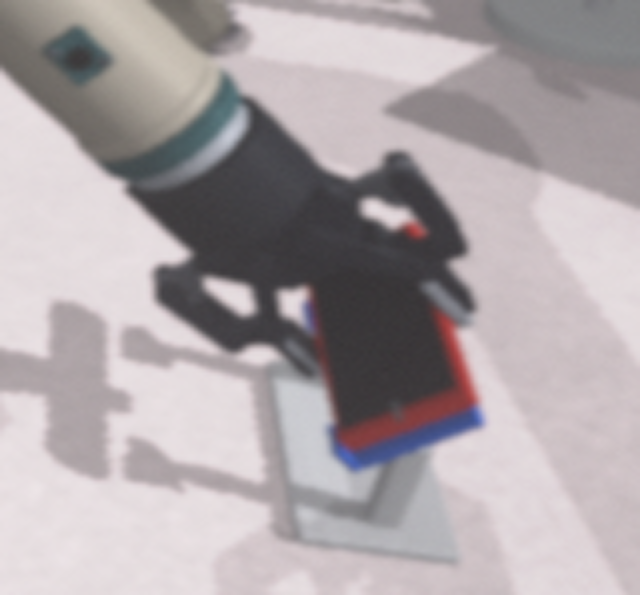

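View pics/j_wrist.png

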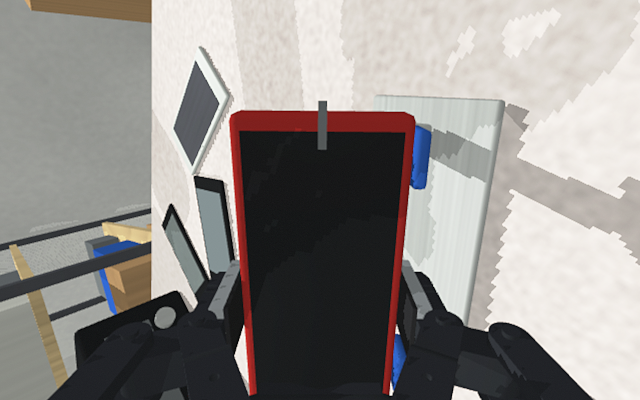

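Run:
```python
from rig import calibration
from h import *
import pickle
a=cv2.imread("pics/j_wrist.png")
cv2.imwrite("pics/j_crop.png",cv2.resize(a[90:220,370:470],None,fx=5,fy=4.5,interpolation=cv2.INTER_CUBIC))
c=calibration("wrist"); s=pickle.load(open("pics/j.pkl","rb")); W=wristW2C(c,s)
y=np.radians(22.5);xr=np.array([np.cos(y),np.sin(y),0]);yr=np.array([-np.sin(y),np.cos(y),0]);k=np.array([0,0,1.])
n=(k-yr)*.7071;u=(k+yr)*.7071;seat=np.array([.498,.3204,.06])
for p in [(431,128),(431,155),(427,188),(414,155),(413,120)]:
  for h in (.01,.0,.013,.025):
    o,d=ray(c,p,W); t=(seat+h*n-o)@n/(d@n); P=o+t*d-seat; print(p,h,"x %.1f u %.1f"%(P@xr*1e3,P@u*1e3))
P=s["position"]-seat;print("tcp x,u,n",P@xr*1e3,P@u*1e3,P@n*1e3)
```

```text
(431, 128) 0.01 x 66.9 u -5.9
(431, 128) 0.0 x 65.6 u -9.0
(431, 128) 0.013 x 67.3 u -4.9
(431, 128) 0.025 x 68.9 u -1.1
(431, 155) 0.01 x 56.5 u -7.0
(431, 155) 0.0 x 54.4 u -10.2
(431, 155) 0.013 x 57.1 u -6.0
(431, 155) 0.025 x 59.7 u -2.1
(427, 188) 0.01 x 43.0 u -6.8
(427, 188) 0.0 x 39.9 u -10.0
(427, 188) 0.013 x 43.9 u -5.8
(427, 188) 0.025 x 47.7 u -1.9
(414, 155) 0.01 x 56.5 u -0.3
(414, 155) 0.0 x 54.4 u -3.1
(414, 155) 0.013 x 57.1 u 0.5
(414, 155) 0.025 x 59.7 u 3.8
(413, 120) 0.01 x 69.9 u 1.3
(413, 120) 0.0 x 68.8 u -1.4
(413, 120) 0.013 x 70.3 u 2.0
(413, 120) 0.025 x 71.6 u 5.2
tcp x,u,n -0.7133218437240568 36.27613713486066 0.8293086886439116
```

View pics/j_crop.png

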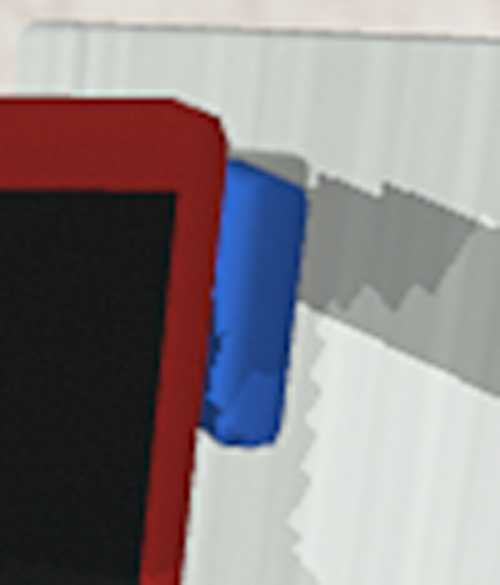

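Call:
drive_tool(targets=[0, 0, 0, 0, 1, 6, 0.4, 0, 0, 0, 0, 1, 5, 0.4, 0, 0, 0, 0, 0, 1, 0.4, 0, 0, 0, 0, 0, 0, 0.4])

```text
clock: 12.48
position: [0.4841, 0.3498, 0.0758]
ee_rot: [-0.375, 0.906, 0.18, -0.075]
contact_force: [-0.3, -3.0, -0.7]
width: 0.0622
```

```bash
python3 go.py 485.7 350 78.9 22.5 45
```

```text
pos [0.4841 0.3498 0.0758] q [0.0723 0.5547 1.7936 0.7931 1.2268 0.8014] F [-0.2966 -3.0325 -0.6856] w 0.062188152576574146 12.475
[[ 0.9237  0.271  -0.2709]
 [ 0.3832 -0.6534  0.6529]
 [-0.0001 -0.7069 -0.7073]]
rotvec tool deg [0.0189 0.025  0.0207]
shift in present axes mm [ 1.5784 -1.9372 -2.4845] in target axes [ 1.5788 -1.9386 -2.4832]
```

Call:
drive_tool(targets=[0, 0, 0, 0, 0, 0, 0.78, 0, 0, 0, 0, 0, 0, 0.82, 0, 0, 0, 0, 0, 0, 1, 0, 0, 0, 0, 0, 0, 1, 0, 0, 0, 0, 0, 0, 1, 0, 0, 0, 0, 0, 0, 1])

```text
clock: 13.22
position: [0.4841, 0.3501, 0.0758]
ee_rot: [-0.375, 0.906, 0.18, -0.075]
contact_force: [0.2, 0.8, -0.4]
width: 0.0856
```

```bash
python3 snap.py k wrist
```

```text
13.225 [0.4841 0.3501 0.0758] q [0.0726 0.5549 1.7936 0.7939 1.2267 0.8014]
[[ 0.9237  0.2708 -0.2708]
 [ 0.383  -0.653   0.6533]
 [ 0.0001 -0.7072 -0.707 ]]
[ 0.241   0.7922 -0.3763] 0.0855825960637207
```

View pics/k_wrist.png

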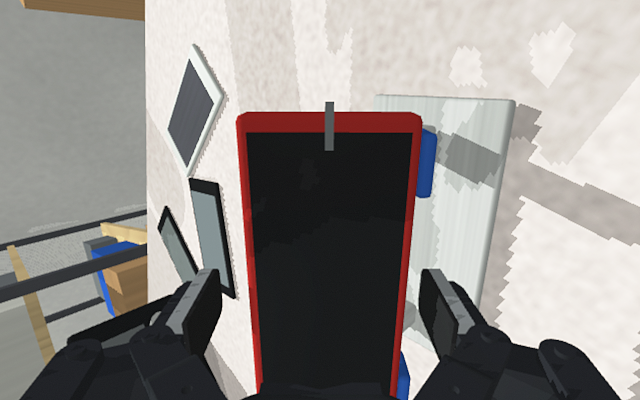

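Call:
drive_tool(targets=[0, 0, 0, 0, 0, -30, 1, 0, 0, 0, 0, 0, -45, 1, 0, 0, 0, 0, 0, -45, 1, 0, 0, 0, 0, -40, 10, 0.6, 0, 0, 0, 0, -40, 10, 0.6, -9, 0, 0, 0, 0, 0, 0.6, -9, 0, 0, 0, 0, 0, 0.6, -9, 0, 0, 0, 0, 0, 0.6, -9, 0, 0, 0, 0, 0, 0.6, -9, 0, 0, 0, 0, 0, 0.6, 0, 0, 0, 0, 0, 0, 0.6, 0, 0, 0, 0, 0, 0, 0.6])

```text
clock: 14.78
position: [0.4892, 0.3366, 0.2026]
ee_rot: [-0.001, 0.981, 0.195, -0.001]
contact_force: [0.4, 0.0, 0.1]
width: 0.0514
```

```bash
python3 go.py 468.5 391.6 145.5 22.5 -45; python3 snap.py l wrist scene
```

```text
pos [0.4892 0.3366 0.2026] q [0.4847 0.3213 1.5108 0.0016 1.3107 1.6618] F [0.3604 0.0478 0.0609] w 0.05144136390072208 14.775
[[ 0.9237  0.3832 -0.0017]
 [ 0.3832 -0.9237  0.0008]
 [-0.0013 -0.0014 -1.    ]]
rotvec tool deg [-45.0805   0.0578   0.0583]
shift in present axes mm [  2.0568 -58.5943  57.2174] in target axes [  1.9516 -81.8924  -1.0876]
14.775 [0.4892 0.3366 0.2026] q [0.4847 0.3213 1.5108 0.0016 1.3107 1.6618]
[[ 0.9237  0.3832 -0.0017]
 [ 0.3832 -0.9237  0.0008]
 [-0.0013 -0.0014 -1.    ]]
[0.3604 0.0478 0.0609] 0.05144136390072208
```

View pics/l_wrist.png

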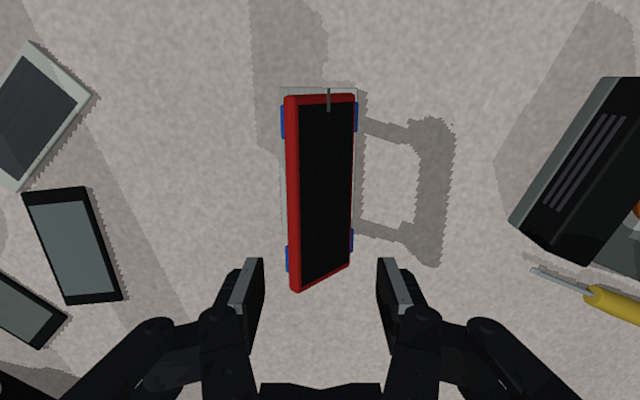

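Run:
```python
from rig import calibration
from h import *
import pickle
a=cv2.imread("pics/l_wrist.png")
c=calibration("wrist"); s=pickle.load(open("pics/l.pkl","rb")); W=wristW2C(c,s)
y=np.radians(22.5);xr=np.array([np.cos(y),np.sin(y),0]);yr=np.array([-np.sin(y),np.cos(y),0]);k=np.array([0,0,1.])
n=(k-yr)*.7071;u=(k+yr)*.7071;seat=np.array([.498,.3204,.06])
b=cv2.resize(a[70:310,260:380],None,fx=4,fy=2.4,interpolation=cv2.INTER_CUBIC)
for X in(-75,75):
  for U,N in((64,0),(64,12),(0,12)):
    p=proj(c,seat+(X*xr+U*u+N*n)/1e3,W);print(X,U,N,p); cv2.circle(b,(int((p[0]-260+.5)*4),int((p[1]-70+.5)*2.4)),3,(0,255,0),-1)
cv2.imwrite("pics/l_crop.png",b)
```

```text
-75 64 0 [286.0403 287.1666]
-75 64 12 [295.9128 293.3689]
-75 0 12 [349.4498 264.0478]
75 64 0 [278.8045  91.6191]
75 64 12 [290.613   92.1356]
75 0 12 [355.0004  89.7687]
```

View pics/l_crop.png

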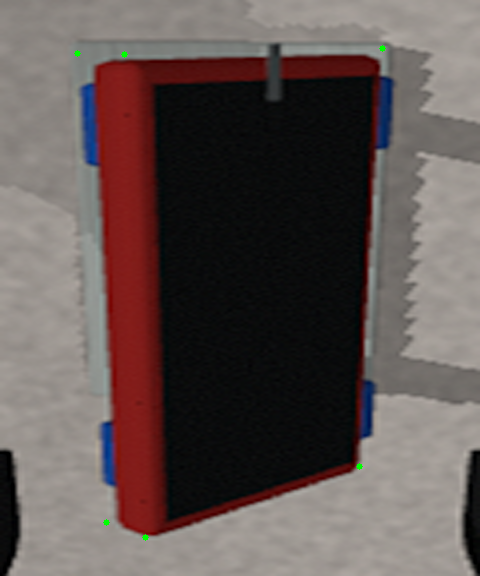

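Call:
drive_tool(targets=[0, 0, 0, 0, -20, 0, 0.6, -9, 0, 0, 0, 0, 0, 0.6, -9, 0, 0, 0, 0, 0, 0.6, -9, 0, 0, 0, 0, 0, 0.6, -9, 0, 0, 0, 0, 0, 0.6, -9, 0, 0, 0, 0, 0, 0.6, 0, 0, 0, 0, -34, -8, 0.6, 0, 0, 0, 0, -34, -8, 0.6, 0, 0, 0, 0, 0, 0, 0.6, 0, 0, 0, 0, 0, 0, 0.6])

```text
clock: 16.12
position: [0.4592, 0.4102, 0.1664]
ee_rot: [0.375, 0.906, 0.18, 0.075]
contact_force: [-0.2, 0.5, -0.0]
width: 0.0515
```

```bash
python3 go.py 489.6 340.6 90.4 22.5 -45; python3 snap.py m wrist scene
```

```text
pos [0.4592 0.4102 0.1664] q [ 0.9695  0.636   1.3337 -0.6369  1.6517  2.2552] F [-0.2407  0.483  -0.0252] w 0.0514675651908006 16.125
[[ 0.9239  0.2704  0.2706]
 [ 0.3825 -0.6532 -0.6534]
 [ 0.0001  0.7072 -0.707 ]]
rotvec tool deg [ 0.0108  0.0023 -0.0117]
shift in present axes mm [  1.4301  -0.1262 107.4116] in target axes [  1.4258  -0.1057 107.4116]
16.125 [0.4592 0.4102 0.1664] q [ 0.9695  0.636   1.3337 -0.6369  1.6517  2.2552]
[[ 0.9239  0.2704  0.2706]
 [ 0.3825 -0.6532 -0.6534]
 [ 0.0001  0.7072 -0.707 ]]
[-0.2407  0.483  -0.0252] 0.0514675651908006
```

View pics/m_wrist.png

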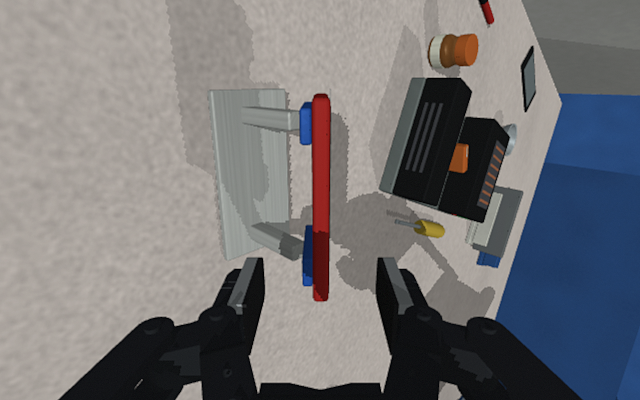

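View pics/m_scene.png

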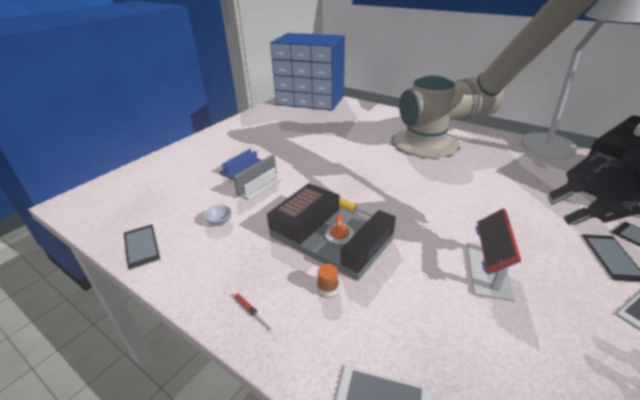

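Run:
```python
from rig import calibration
from h import *
import pickle
c=calibration("wrist"); s=pickle.load(open("pics/m.pkl","rb")); W=wristW2C(c,s)
y=np.radians(22.5);xr=np.array([np.cos(y),np.sin(y),0]);yr=np.array([-np.sin(y),np.cos(y),0]);k=np.array([0,0,1.])
n=(k-yr)*.7071;u=(k+yr)*.7071;seat=np.array([.498,.3204,.06])
for p in [(321,94),(321,300),(313,200),(330,200)]:
    o,d=ray(c,p,W); t=(seat+.064*u-o)@u/(d@u); P=o+t*d-s["position"]; print(p,P@xr*1e3,P@n*1e3)
```

```text
(321, 94) 76.21231278017484 1.4840026289000448
(321, 300) -72.63652602678755 1.5057946037307484
(313, 200) 7.284137858282364 -3.9345242992269593
(330, 200) 7.273998630921664 7.601271240477428
```

Call:
drive_tool(targets=[0, 0, 0, 1.8, 1.5, 30, 0.6, 0, 0, 0, 0, 0, 30, 0.6, 0, 0, 0, 0, 0, 30, 0.6, 0, 0, 0, 0, 0, 17, 0.6, 0, 0, 0, 0, 0, 0, 0.6, 0, 0, 0, 0, 0, 0, 0.6])

```text
clock: 16.98
position: [0.4906, 0.3409, 0.0926]
ee_rot: [0.375, 0.906, 0.18, 0.076]
contact_force: [-1.0, 0.3, 0.2]
width: 0.0513
```

```bash
python3 go.py 489.6 340.6 90.4 22.5 -45; python3 snap.py n wrist
```

```text
pos [0.4906 0.3409 0.0926] q [ 0.8764  0.6506  1.5191 -0.6834  1.4415  2.3139] F [-0.9575  0.3438  0.2141] w 0.051303816160112654 16.975
[[ 0.9237  0.2698  0.2719]
 [ 0.3831 -0.6543 -0.652 ]
 [ 0.002   0.7064 -0.7078]]
rotvec tool deg [-0.0559 -0.0961 -0.0635]
shift in present axes mm [-1.0581 -1.6026  1.4867] in target axes [-1.0539 -1.6053  1.4869]
16.975 [0.4906 0.3409 0.0926] q [ 0.8764  0.6506  1.5191 -0.6834  1.4415  2.3139]
[[ 0.9237  0.2698  0.2719]
 [ 0.3831 -0.6543 -0.652 ]
 [ 0.002   0.7064 -0.7078]]
[-0.9575  0.3438  0.2141] 0.051303816160112654
```

View pics/n_wrist.png

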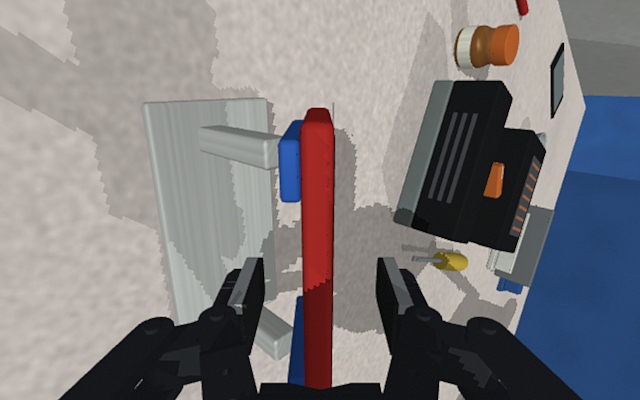

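Call:
drive_tool(targets=[0, 0, 0, 0, 0, 0, 0.3, 0, 0, 0, 0, 0, 0, 0.1, 0, 0, 0, 0, 0, 0, 0, 0, 0, 0, 0, 0, 0, 0, 0, 0, 0, 0, 0, 0, 0, 0, 0, 0, 0, 0, 0, 0], grip_force=50)

```text
clock: 17.77
position: [0.4901, 0.341, 0.0918]
ee_rot: [0.375, 0.906, 0.18, 0.075]
contact_force: [-2.7, 5.9, 2.9]
width: 0.0112
```

```bash
python3 snap.py o wrist
```

```text
17.775 [0.4901 0.341  0.0918] q [ 0.8768  0.6511  1.52   -0.6826  1.4406  2.3141]
[[ 0.9236  0.2708  0.2713]
 [ 0.3834 -0.6543 -0.6519]
 [ 0.001   0.7061 -0.7081]]
[-2.6788  5.859   2.9113] 0.01119769318809061
```

View pics/o_wrist.png

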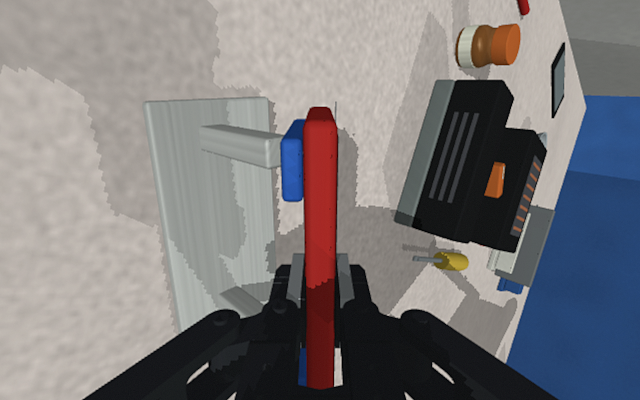

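Call:
drive_tool(targets=[0, 0, 0, 0, 3, -10, 0, 0, 0, 0, 0, 5, -25, 0, 0, 0, 0, 0, 10, -40, 0, 0, 0, 0, 0, 10, -50, 0, 0, 0, 0, 0, 10, -50, 0, 9, 0, 0, 0, 0, 0, 0, 9, 0, 0, 0, 0, 0, 0, 9, 0, 0, 0, 0, 0, 0, 9, 0, 0, 0, 0, 0, 0, 9, 0, 0, 0, 0, 0, 0, 0, 0, 0, 0, 0, 0, 0])

```text
clock: 19.2
position: [0.454, 0.4262, 0.2429]
ee_rot: [0.001, 0.981, 0.193, -0.0]
contact_force: [0.0, 0.6, -1.5]
width: 0.0107
```

```bash
python3 go.py 474 -250 300 0 0; python3 snap.py p wrist
```

```text
pos [0.454  0.4262 0.2429] q [ 0.6432  0.3432  1.3769 -0.0021  1.4227  1.8259] F [ 0.023   0.5675 -1.4537] w 0.010695825446357317 19.2
[[ 0.9255  0.3787  0.0003]
 [ 0.3787 -0.9255 -0.0023]
 [-0.0006  0.0023 -1.    ]]
rotvec tool deg [ 0.1358  0.0113 22.2537]
shift in present axes mm [-237.6216  633.4784  -55.4813] in target axes [ 19.9666 676.1515 -57.0747]
19.2 [0.454  0.4262 0.2429] q [ 0.6432  0.3432  1.3769 -0.0021  1.4227  1.8259]
[[ 0.9255  0.3787  0.0003]
 [ 0.3787 -0.9255 -0.0023]
 [-0.0006  0.0023 -1.    ]]
[ 0.023   0.5675 -1.4537] 0.010695825446357317
```

View pics/p_wrist.png

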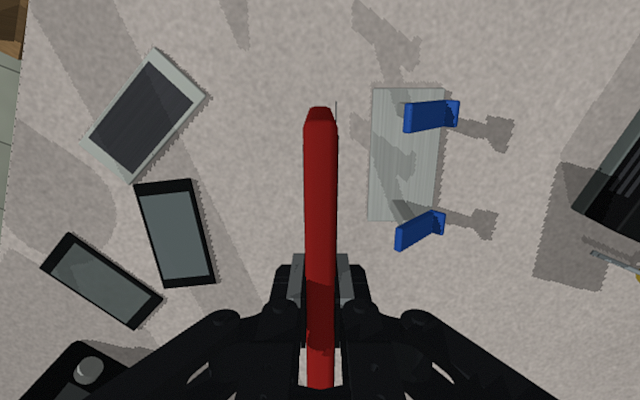

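Call:
drive_tool(targets=[0, 0, 7.4, 0, 0, -20, 0, 0, 0, 7.4, 0, 0, -20, 0, 0, 0, 7.5, 0, 0, -17, 0, 0, 0, 0, 2, 40, 0, 0, 0, 0, 0, 2, 56, 0, 0, 0, 0, 0, 2, 56, 0, 0, 0, 0, 0, 2, 56, 0, 0, 0, 0, 0, 2, 56, 0, 0, 0, 0, 0, 2, 56, 0, 0, 0, 0, 0, 2, 56, 0, 0, 0, 0, 0, 2, 56, 0, 0, 0, 0, 0, 2, 56, 0, 0])

```text
clock: 20.75
position: [0.4729, -0.0591, 0.299]
ee_rot: [0.001, 1.0, 0.003, -0.001]
contact_force: [0.9, -0.2, -1.7]
width: 0.0112
```

Call:
drive_tool(targets=[0, 0, 0, 2, 56, 0, 0, 0, 0, 0, 2, 56, 0, 0, 0, 0, 0, 0, 56, 0, 0, 0, 0, 0, 0, 20, 0, 0, 0, 0, 0, 0, 0, 0, 0, 0, 0, 0, 0, 0, 0, 0])

```text
clock: 21.5
position: [0.4778, -0.2443, 0.299]
ee_rot: [-0.001, 1.0, 0.003, -0.001]
contact_force: [0.9, 0.0, -2.1]
width: 0.011
```

```bash
python3 snap.py r wrist top
```

```text
21.5 [ 0.4778 -0.2443  0.299 ] q [-0.6027  0.1876  1.4586  0.0006  1.4973  0.9622]
[[ 1.      0.0058 -0.0012]
 [ 0.0058 -1.      0.0016]
 [-0.0012 -0.0016 -1.    ]]
[ 0.8866  0.0362 -2.0545] 0.011012666887574673
```

View pics/r_wrist.png

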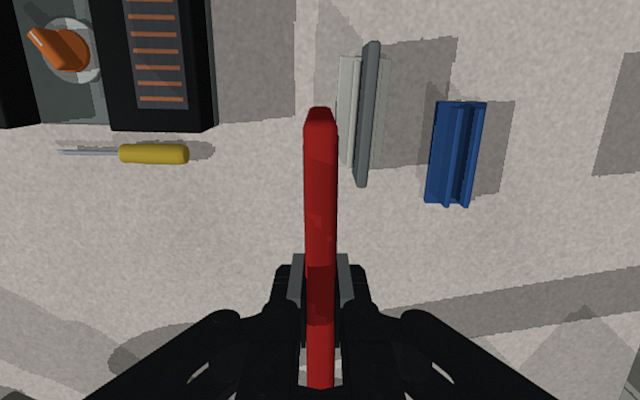

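Run:
```python
import cv2
a=cv2.imread("pics/r_wrist.png")
cv2.imwrite("pics/r_crop.png",cv2.resize(a[90:220,410:500],None,fx=6,fy=4.5,interpolation=cv2.INTER_CUBIC))
```

```text
(no output)
```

View pics/r_crop.png

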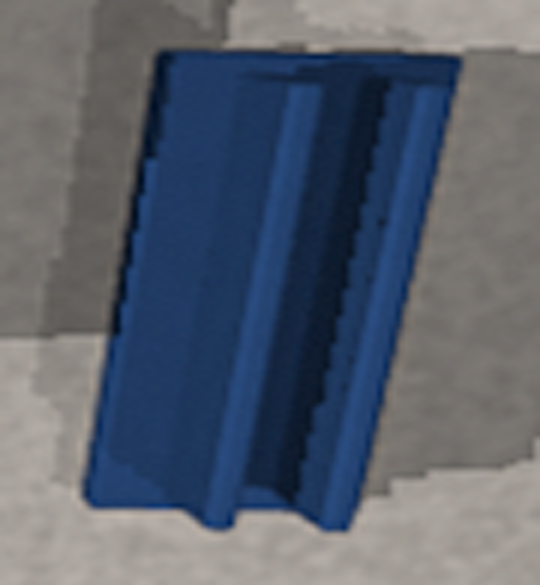

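Run:
```python
from rig import calibration
from h import *
import pickle
c=calibration("wrist"); s=pickle.load(open("pics/r.pkl","rb")); W=wristW2C(c,s)
f=lambda u,v:(410+u/6-.4,90+v/4.5-.4)
Q=[plane(c,f(*p),.04,W)*1000 for p in [(322,82),(237,522),(415,85),(325,525),(368.5,83.5),(281,523.5),(290,82),(203,522),(447,85),(357,525)]]
for q in Q: print(q)
d=Q[4]-Q[5]; print("yaw",np.degrees(np.arctan2(d[1],d[0])),np.linalg.norm(d),(Q[4]+Q[5])/2)
a=cv2.imread("pics/r_wrist.png")
```

```text
[ 532.4596 -404.0534   40.    ]
[ 415.7704 -403.0941   40.    ]
[ 531.833  -421.4979   40.    ]
[ 415.0084 -421.2351   40.    ]
[ 532.1464 -412.7734   40.    ]
[ 415.3895 -412.162    40.    ]
[ 532.4261 -398.089    40.    ]
[ 415.7272 -396.1321   40.    ]
[ 531.8665 -427.4645   40.    ]
[ 415.0491 -427.7904   40.    ]
yaw -0.3000257188517413 116.75844733075446 [ 473.7679 -412.4677   40.    ]
```

Call:
drive_tool(targets=[0, 0, 0.6, -2, 39, 27, 0, 0, 0, 0, -2, 39, 27, 0, 0, 0, 0, 0, 38, 27, 0, 0, 0, 0, 0, 0, 28, 0, 0, 0, 0, 0, 0, 0, 0, 0, 0, 0, 0, 0, 0, 0])

```text
clock: 22.35
position: [0.4741, -0.3617, 0.1916]
ee_rot: [0.001, 1.0, -0.003, 0.001]
contact_force: [0.4, -0.7, -1.7]
width: 0.0111
```

```bash
python3 snap.py s wrist
python3 - <<'E'
import cv2
a=cv2.imread("pics/s_wrist.png")
cv2.imwrite("pics/s_crop.png",cv2.resize(a[80:330,330:470],None,fx=4,fy=2.4,interpolation=cv2.INTER_CUBIC))
E
```

```text
22.35 [ 0.4741 -0.3617  0.1916] q [-0.7685  0.3306  1.525   0.0002  1.2842  0.8075]
[[ 1.     -0.0053  0.0014]
 [-0.0053 -1.     -0.0011]
 [ 0.0014  0.001  -1.    ]]
[ 0.4139 -0.7353 -1.6936] 0.011069486861244206
```

View pics/s_wrist.png

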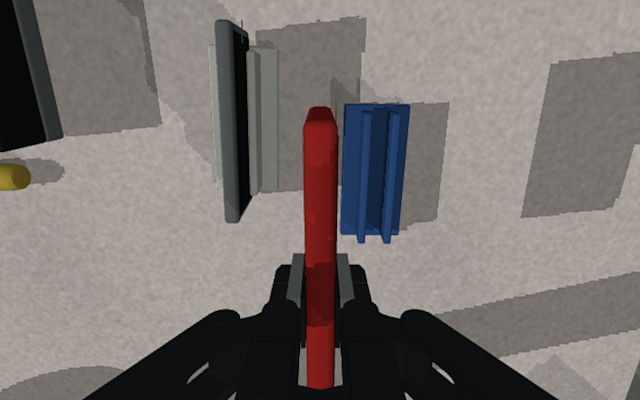

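View pics/s_crop.png

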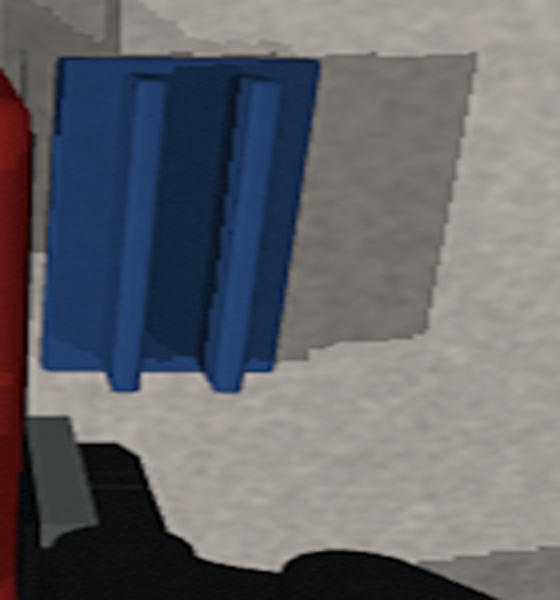

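Run:
```python
from rig import calibration
from h import *
import pickle
c=calibration("wrist"); s=pickle.load(open("pics/s.pkl","rb")); W=wristW2C(c,s)
f=lambda u,v:(330+u/4-.4,80+v/2.4-.3)
Q=[plane(c,f(*p),.04,W)*1000 for p in [(165,80),(140,390),(249,82),(211,392),(135,80),(110,390),(280,82),(242,392)]]
for q in Q: print(q)
A=(Q[0]+Q[2]+Q[4]+Q[6])/4;B=(Q[1]+Q[3]+Q[5]+Q[7])/4
d=A-B; print("yaw",np.degrees(np.arctan2(d[1],d[0])),np.linalg.norm(d),(A+B)/2)
# phone upper edge in image: tool-frame
Rm=q2R(s["ee_rot"])
# phone upper edge at 27mm behind TCP (z tool=-27)
for p in [(305,125),(336,125),(320,108)]:
    o,dd=ray(c,p,W); z=s["position"][2]+.027; P=o+dd*(z-o[2])/dd[2]-s["position"]; print(p,Rm.T@P*1000)
```

```text
[ 532.4016 -404.2381   40.    ]
[ 414.517  -403.3586   40.    ]
[ 531.631  -421.6161   40.    ]
[ 413.5545 -420.0221   40.    ]
[ 532.437  -398.0467   40.    ]
[ 414.5588 -396.3373   40.    ]
[ 531.5944 -428.0192   40.    ]
[ 413.5113 -427.2843   40.    ]
yaw -0.5970509508525984 117.98702762647322 [ 473.0257 -412.3653   40.    ]
(305, 125) [ 71.1285  -4.7678 -26.9038]
(336, 125) [ 71.1239   5.4394 -26.8932]
(320, 108) [ 76.5585   0.1726 -26.8909]
```

Call:
drive_tool(targets=[0, 0, 0, -2, 25, 10, 0, 0, 0, 0, -0.5, 25.5, 20, 0, 0, 0, 0, 0, 0, 30, 0, 0, 0, 0, 0, 0, 25, 0, 0, 0, 0, 0, 0, 0, 0, 0, 0, 0, 0, 0, 0, 0])

```text
clock: 23.15
position: [0.4707, -0.414, 0.1054]
ee_rot: [0.0, 1.0, -0.004, 0.0]
contact_force: [0.2, -1.0, -1.1]
width: 0.0112
```

```bash
python3 go.py 471.5 -412.2 50 -0.5 0; python3 snap.py t wrist scene
python3 - <<'E'
import cv2
a=cv2.imread("pics/t_scene.png")
cv2.imwrite("pics/t_crop.png",cv2.resize(a[100:230,180:330],None,fx=4,fy=4,interpolation=cv2.INTER_CUBIC))
E
```

```text
pos [ 0.4707 -0.414   0.1054] q [-0.8323  0.4412  1.576  -0.0001  1.1235  0.7458] F [ 0.2334 -1.0477 -1.0513] w 0.011181447169087944 23.15
[[ 1.     -0.0073  0.0006]
 [-0.0073 -1.     -0.0007]
 [ 0.0006  0.0007 -1.    ]]
rotvec tool deg [ 0.0398 -0.0331  0.0826]
shift in present axes mm [ 0.7757 -1.8243 55.4218] in target axes [ 0.8052 -1.787  55.4226]
23.15 [ 0.4707 -0.414   0.1054] q [-0.8323  0.4412  1.576  -0.0001  1.1235  0.7458]
[[ 1.     -0.0073  0.0006]
 [-0.0073 -1.     -0.0007]
 [ 0.0006  0.0007 -1.    ]]
[ 0.2334 -1.0477 -1.0513] 0.011181447169087944
```

View pics/t_wrist.png

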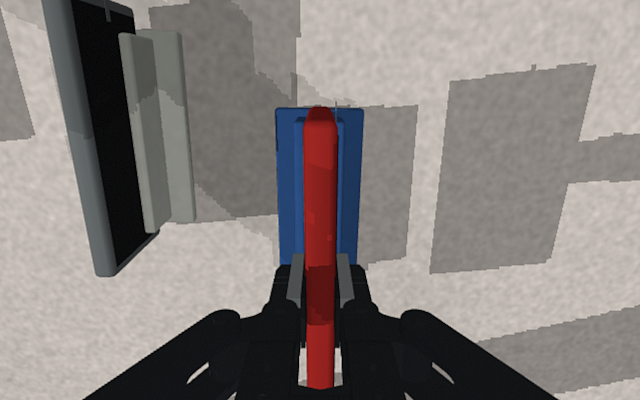

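View pics/t_crop.png

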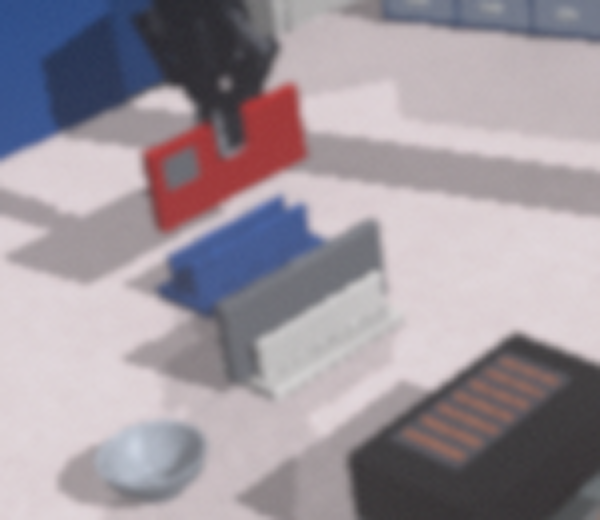

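Run:
```python
from rig import calibration
from h import *
import pickle
a=cv2.imread("pics/t_wrist.png")
cv2.imwrite("pics/t_crop2.png",cv2.resize(a[95:275,260:380],None,fx=5,fy=3.2,interpolation=cv2.INTER_CUBIC))
c=calibration("wrist"); s=pickle.load(open("pics/t.pkl","rb")); W=wristW2C(c,s)
for y in (-.4122,-.414):
  for off,z in((.0085,.04),(-.0085,.04),(.0155,.04),(-.0155,.04),(.03,.01),(-.03,.01)): print(y,off,proj(c,[.500,y+off,z],W))
```

```text
-0.4122 0.0085 [302.7463 174.6162]
-0.4122 -0.0085 [330.2082 174.4107]
-0.4122 0.0155 [291.4414 174.7007]
-0.4122 -0.0155 [341.5188 174.3261]
-0.4122 0.03 [274.0408 163.635 ]
-0.4122 -0.03 [359.7087 162.9878]
-0.414 0.0085 [305.6536 174.5944]
-0.414 -0.0085 [333.1165 174.389 ]
-0.414 0.0155 [294.3483 174.679 ]
-0.414 -0.0155 [344.4276 174.3044]
-0.414 0.03 [276.6095 163.6156]
-0.414 -0.03 [362.2802 162.9684]
```

View pics/t_crop2.png

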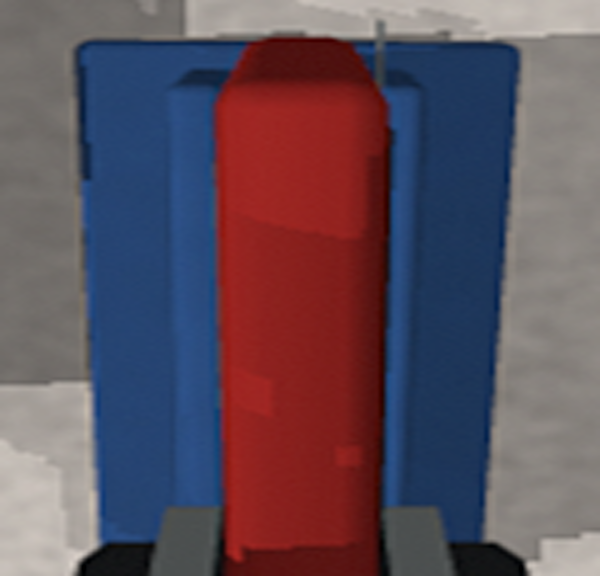

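Call:
drive_tool(targets=[0, 0, 0, 0.8, -0.4, 20, 0, 0, 0, 0, 0, 0, 15, 0, 0, 0, 0, 0, 0, 10, 0, 0, 0, 0, 0, 0, 5, 0, 0, 0, 0, 0, 0, 0, 0, 0, 0, 0, 0, 0, 0, 0])

```text
clock: 24.0
position: [0.4716, -0.4127, 0.0557]
ee_rot: [0.0, 1.0, -0.003, 0.0]
contact_force: [-0.7, -0.1, -1.8]
width: 0.011
```

```bash
python3 snap.py u wrist scene
python3 - <<'E'
import cv2
a=cv2.imread("pics/u_scene.png")
cv2.imwrite("pics/u_crop.png",cv2.resize(a[100:230,180:330],None,fx=4,fy=4,interpolation=cv2.INTER_CUBIC))
E
```

```text
24.0 [ 0.4716 -0.4127  0.0557] q [-0.8299  0.4889  1.6346  0.0001  1.017   0.7475]
[[ 1.     -0.0066  0.0007]
 [-0.0066 -1.     -0.0007]
 [ 0.0007  0.0007 -1.    ]]
[-0.6825 -0.1497 -1.7529] 0.010975824890885007
```

View pics/u_crop.png

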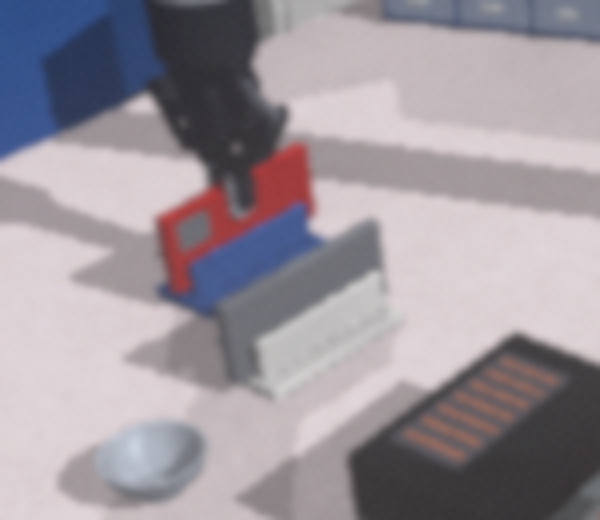

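View pics/u_wrist.png

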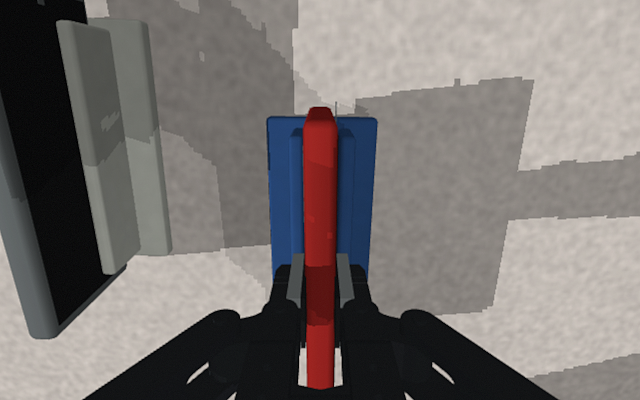

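Call:
drive_tool(targets=[0, 0, 0, 0, 0, 3, 0, 0, 0, 0, 0, 0, 3, 0, 0, 0, 0, 0, 0, 0, 0, 0, 0, 0, 0, 0, 0, 0])

```text
clock: 24.6
position: [0.4712, -0.4123, 0.0492]
ee_rot: [-0.0, 1.0, -0.003, -0.0]
contact_force: [0.6, 0.1, -1.8]
width: 0.011
```

Call:
drive_tool(targets=[0, 0, 0, 0, 0, 1.5, 0, 0, 0, 0, 0, 0, 0, 0, 0, 0, 0, 0, 0, 0, 0])

```text
clock: 24.98
position: [0.4713, -0.4124, 0.0487]
ee_rot: [0.0, 1.0, -0.003, 0.0]
contact_force: [-2.5, 0.5, 5.3]
width: 0.011
```

Call:
drive_tool(targets=[0, 0, 0, 0, 0, 0, 0.2, 0, 0, 0, 0, 0, 0, 0.4, 0, 0, 0, 0, 0, 0, 0.5, 0, 0, 0, 0, 0, 0, 0.5, 0, 0, 0, 0, 0, -25, 0.5, 0, 0, 0, 0, 0, -45, 0.5, 0, 0, 0, 0, 0, -50, 0.5, 0, 0, 0, 0, 0, -50, 0.5, 0, 0, 0, 0, 0, -30, 0.5, 0, 0, 0, 0, 0, 0, 0.5])

```text
clock: 26.22
position: [0.4723, -0.4134, 0.2508]
ee_rot: [0.002, 1.0, -0.003, 0.002]
contact_force: [0.1, 0.1, -0.3]
width: 0.043
```

```bash
python3 snap.py v wrist scene
python3 - <<'E'
import cv2
a=cv2.imread("pics/v_scene.png")
cv2.imwrite("pics/v_crop.png",cv2.resize(a[100:230,180:330],None,fx=4,fy=4,interpolation=cv2.INTER_CUBIC))
E
```

```text
26.225 [ 0.4723 -0.4134  0.2508] q [-0.8299  0.3431  1.3578  0.0001  1.4344  0.7475]
[[ 1.     -0.0066  0.0044]
 [-0.0066 -1.     -0.0046]
 [ 0.0044  0.0046 -1.    ]]
[ 0.0616  0.0996 -0.3101] 0.04295760397746596
```

View pics/v_crop.png

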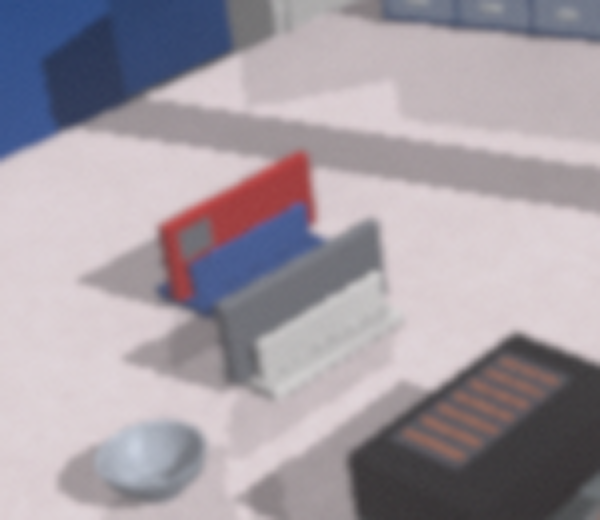

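View pics/v_wrist.png

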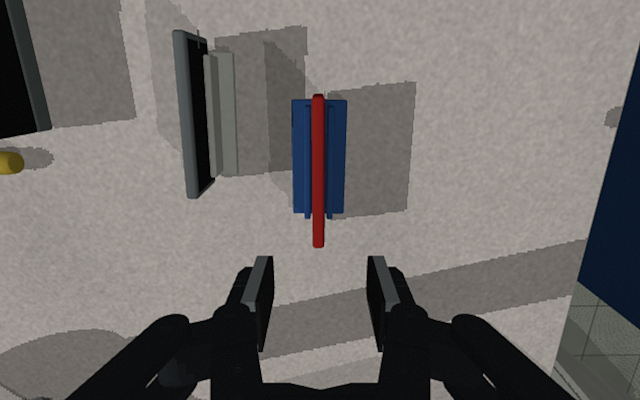

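Call:
drive_tool(targets=[0, 0, 0, 14.5, -53, 0, 0.6, 0, 0, 0, 14.5, -53, 0, 0.6, 0, 0, 0, 14.5, -53, 0, 0.6, 0, 0, 0, 14.5, -53, 0, 0.6, 0, 0, 0, 14.5, -53, 0, 0.6, 0, 0, 0, 14.5, -53, 0, 0.6, 0, 0, 0, 14.5, -53, 10, 0.6, 0, 0, 0, 14.5, -53, 20, 0.6, 0, 0, 0, 0, 0, 0, 0.6, 0, 0, 0, 0, 0, 0, 0.6])

```text
clock: 27.58
position: [0.5892, 0.0107, 0.2162]
ee_rot: [0.0, 1.0, -0.003, -0.002]
contact_force: [-0.4, -0.3, -0.5]
width: 0.0514
```

```bash
python3 snap.py w wrist top
python3 - <<'E'
from rig import calibration
from h import *
import pickle
c=calibration("wrist"); s=pickle.load(open("pics/v.pkl","rb")); W=wristW2C(c,s)
for p,z in [((318,95),.074),((318,247),.074),((318,105),.04),((318,218),.04)]: print(plane(c,p,z,W)*1000)
E
```

```text
27.575 [0.5892 0.0107 0.2162] q [-0.0993  0.3077  1.4967 -0.0008  1.3404  1.4775]
[[ 1.     -0.0058 -0.0033]
 [-0.0058 -1.     -0.0005]
 [-0.0033  0.0005 -1.    ]]
[-0.4078 -0.3311 -0.5206] 0.05138490984029191
[ 544.5891 -413.1004   74.    ]
[ 395.8509 -411.7987   74.    ]
[ 533.7822 -412.9723   40.    ]
[ 413.9621 -411.9238   40.    ]
```

View pics/w_wrist.png

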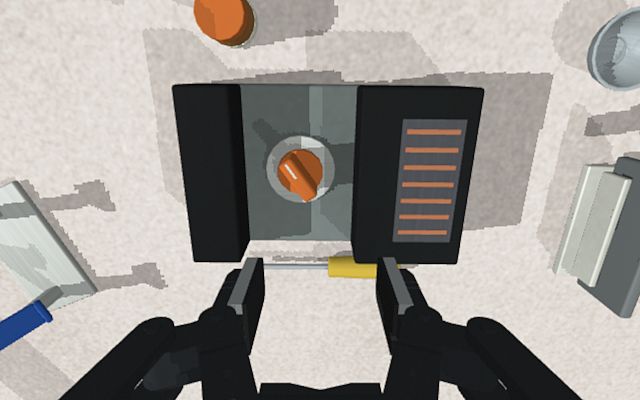

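Run:
```python
from rig import calibration
from h import *
import pickle
c=calibration("wrist"); s=pickle.load(open("pics/w.pkl","rb")); W=wristW2C(c,s)
a=cv2.imread("pics/w_wrist.png")
hsv=cv2.cvtColor(a,cv2.COLOR_BGR2HSV)
cv2.imwrite("pics/w_crop.png",cv2.resize(a[120:220,250:350],None,fx=6,fy=6,interpolation=cv2.INTER_CUBIC))
f=lambda u,v:(u,v)
for n,p in dict(tl=(173,86),tr=(483,88),br=(457,263),bl=(194,262),rl_t=(241,85),rl_b=(249,240),rr_t=(357,86),rr_b=(352,241)).items(): print(n,plane(c,p,.07,W)*1000)
```

```text
tl [669.1525 126.1042  70.    ]
tr [ 666.1288 -118.891    70.    ]
br [ 509.2779 -117.8129   70.    ]
bl [511.8802 129.3361  70.    ]
rl_t [669.57    72.3532  70.    ]
rl_b [534.3951  75.9979  70.    ]
rr_t [668.2522 -19.1768  70.    ]
rr_b [532.7917 -18.5277  70.    ]
```

View pics/w_crop.png

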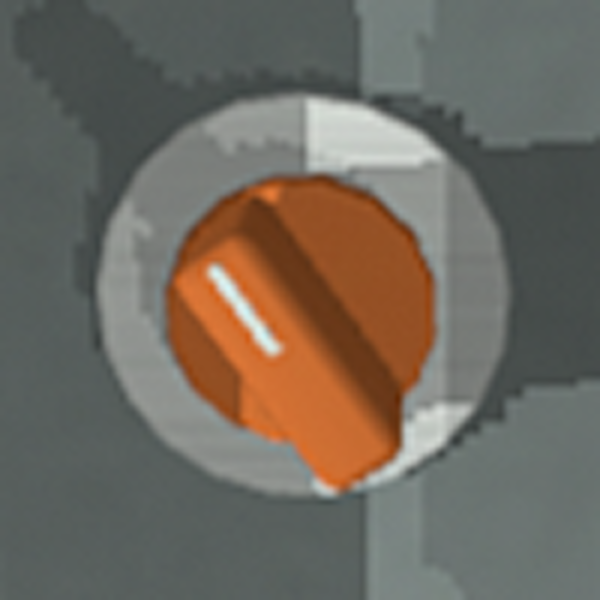

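Run:
```python
from rig import calibration
from h import *
import pickle
c=calibration("wrist"); s=pickle.load(open("pics/w.pkl","rb")); W=wristW2C(c,s)
f=lambda p:(250+p[0]/6-.42,120+p[1]/6-.42)
K=[plane(c,f(p),.066,W)*1000 for p in [(175,283),(240,233),(335,492),(400,443)]]
for k in K: print(k)
A=(K[0]+K[1])/2;B=(K[2]+K[3])/2;d=A-B
print("ctr",(A+B)/2,"ang",np.degrees(np.arctan2(d[1],d[0])),np.linalg.norm(d),np.linalg.norm(K[0]-K[1]))
e=K[0]-K[2];print(np.degrees(np.arctan2(e[1],e[0])));e=K[1]-K[3];print(np.degrees(np.arctan2(e[1],e[0])))
for z in (.03,.036): print("skirt",plane(c,f((301,308)),z,W)*1000, plane(c,f((168,308)),z,W)[1]-plane(c,f((435,308)),z,W)[1])
print("plate",plane(c,f((304,293)),.022,W)*1000)
```

```text
[602.2024  46.0688  66.    ]
[609.4714  36.4562  66.    ]
[570.0925  23.6772  66.    ]
[577.7279  13.9173  66.    ]
ctr [589.8736  30.0299  66.    ] ang 35.13215602235338 39.03846607978733 12.051627779191104
34.88976275399747
35.375887473069774
skirt [588.9145  30.2288  30.    ] 0.043327227772075406
skirt [590.4923  29.8618  36.    ] 0.042537441246158866
plate [589.3711  30.1557  22.    ]
```

Call:
drive_tool(targets=[0, 0, 0, 0.8, -19.3, 0, 0.45, 0, 0, -8.8, 0, 0, 20, 0.45, 0, 0, -8.8, 0, 0, 20, 0.45, 0, 0, -8.8, 0, 0, 20, 0.45, 0, 0, -8.9, 0, 0, 20, 0.45, 0, 0, 0, 0, 0, 0, 0.45, 0, 0, 0, 0, 0, 0, 0.45])

```text
clock: 28.55
position: [0.5916, 0.0303, 0.1388]
ee_rot: [0.0, 0.954, 0.299, 0.001]
contact_force: [-0.3, 0.9, -0.4]
width: 0.0387
```

```bash
python3 go.py 590 30 42 35 0; python3 snap.py x wrist
```

```text
pos [0.5916 0.0303 0.1388] q [-0.0665  0.3649  1.6119  0.0004  1.1631  0.8972] F [-0.2715  0.8566 -0.3927] w 0.038666465281944715 28.55
[[ 0.8214  0.5703  0.0017]
 [ 0.5703 -0.8214  0.0002]
 [ 0.0015  0.0008 -1.    ]]
rotvec tool deg [ 0.0449 -0.0869 -0.228 ]
shift in present axes mm [-1.639  -0.7919 96.7561] in target axes [-1.4891 -0.7223 96.7591]
28.55 [0.5916 0.0303 0.1388] q [-0.0665  0.3649  1.6119  0.0004  1.1631  0.8972]
[[ 0.8214  0.5703  0.0017]
 [ 0.5703 -0.8214  0.0002]
 [ 0.0015  0.0008 -1.    ]]
[-0.2715  0.8566 -0.3927] 0.038666465281944715
```

View pics/x_wrist.png

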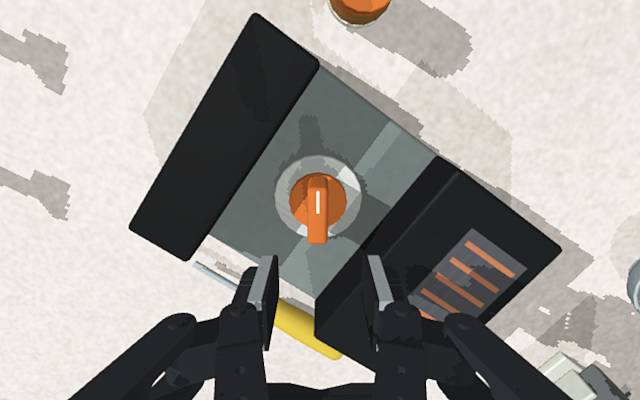

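Call:
drive_tool(targets=[0, 0, 0, -1.5, -1, 30, 0.4, 0, 0, 0, 0, 0, 30, 0.4, 0, 0, 0, 0, 0, 24, 0.4, 0, 0, 0, 0, 0, 12, 0.4, 0, 0, 0, 0, 0, 0, 0.4, 0, 0, 0, 0, 0, 0, 0.4], grip_force=40)

```text
clock: 29.35
position: [0.5902, 0.0301, 0.043]
ee_rot: [0.0, 0.954, 0.3, 0.001]
contact_force: [-0.0, 0.3, -0.5]
width: 0.0338
```

```bash
python3 snap.py y wrist
```

```text
29.35 [0.5902 0.0301 0.043 ] q [-0.0668  0.4583  1.7331  0.0002  0.9478  0.8947]
[[ 0.8201  0.5722  0.0024]
 [ 0.5722 -0.8201 -0.    ]
 [ 0.002   0.0014 -1.    ]]
[-0.0216  0.3062 -0.4507] 0.03383052489717375
```

View pics/y_wrist.png

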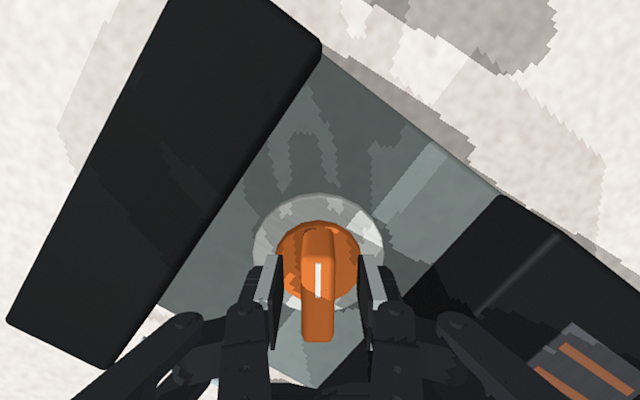

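Bar centred at column 318 between the pads. Closing.

Call:
drive_tool(targets=[0, 0, 0, 0, 0, 0, 0.1, 0, 0, 0, 0, 0, 0, 0, 0, 0, 0, 0, 0, 0, 0, 0, 0, 0, 0, 0, 0, 0], grip_force=45)

```text
clock: 29.9
position: [0.5894, 0.0307, 0.0429]
ee_rot: [-0.0, 0.954, 0.3, 0.001]
contact_force: [-1.6, 2.3, 5.6]
width: 0.0129
```

Call:
drive_tool(targets=[0, 0, -5, 0, 0, 0, 0, 0, 0, -8, 0, 0, 0, 0, 0, 0, -8, 0, 0, 0, 0, 0, 0, -8, 0, 0, 0, 0, 0, 0, -8, 0, 0, 0, 0, 0, 0, -8, 0, 0, 0, 0, 0, 0, -8, 0, 0, 0, 0])

```text
clock: 30.78
position: [0.5884, 0.0312, 0.0428]
ee_rot: [-0.001, 0.718, 0.696, 0.0]
contact_force: [-3.2, 3.4, 7.0]
width: 0.0132
```

```bash
python3 go.py 590 30 42 90 0; python3 -c "
from rig import get_state;print(get_state()['moment'])"
```

```text
pos [0.5884 0.0312 0.0428] q [-0.0661  0.4577  1.7347  0.0022  0.9502 -0.035 ] F [-3.2195  3.3594  6.9723] w 0.013156187667500888 30.775
[[ 0.0324  0.9995 -0.0009]
 [ 0.9995 -0.0324  0.0018]
 [ 0.0018 -0.0009 -1.    ]]
rotvec tool deg [-0.0522 -0.1038 -1.855 ]
shift in present axes mm [-1.1867  1.6216  0.8432] in target axes [-1.237   1.5816  0.8469]
[ 0.56499974  0.52416382 -0.06873901]
```

Call:
drive_tool(targets=[0, 0, -8, 0, 0, 0, 0, 0, 0, -8, 0, 0, 0, 0, 0, 0, -8, 0, 0, 0, 0, 0, 0, -8, 0, 0, 0, 0, 0, 0, -8, 0, 0, 0, 0, 0, 0, -8, 0, 0, 0, 0, 0, 0, -8, 0, 0, 0, 0, 0, 0, -8, 0, 0, 0, 0, 0, 0, -8, 0, 0, 0, 0, 0, 0, -8, 0, 0, 0, 0, 0, 0, -4, 0, 0, 0, 0, 0, 0, 0, 0, 0, 0, 0])

```text
clock: 32.28
position: [0.5871, 0.0302, 0.0429]
ee_rot: [-0.002, 0.07, 0.998, -0.0]
contact_force: [-6.3, 0.5, 10.2]
width: 0.0127
```

```bash
python3 go.py 590 30 42 179.2 0; python3 -c "
from rig import get_state;s=get_state();print(s['moment'],s['effort'])"
```

```text
pos [0.5871 0.0302 0.0429] q [-0.0668  0.4573  1.7355 -0.0002  0.9524 -1.497 ] F [-6.3344  0.4999 10.188 ] w 0.012708404252017316 32.275
[[-0.9902  0.1399 -0.0036]
 [ 0.1399  0.9902  0.0001]
 [ 0.0035 -0.0004 -1.    ]]
rotvec tool deg [-0.0117 -0.2047 -7.2448]
shift in present axes mm [-2.9331  0.1802  0.8588] in target axes [-2.9294 -0.1911  0.8693]
[0.15624187 0.88832095 0.00705854] [-4.05056365e-01 -4.14637613e+01 -1.96655631e+01 -2.96468299e-02
 -1.99093536e+00 -7.06086284e-02]
```

Call:
drive_tool(targets=[0, 0, -3, 1.5, 0, -0.5, 0, 0, 0, -3, 0, 0, 0, 0, 0, 0, -2, 0, 0, 0, 0, 0, 0, 0, 0, 0, 0, 0])

```text
clock: 32.78
position: [0.587, 0.0301, 0.0429]
ee_rot: [-0.001, 0.001, 1.0, -0.0]
contact_force: [-2.9, -1.4, 5.6]
width: 0.0128
```

```bash
python3 go.py 590 30 42 179.2 0; python3 -c "
from rig import get_state;s=get_state();print(s['moment'],s['effort'][5])"
```

```text
pos [0.587  0.0301 0.0429] q [-0.067   0.4561  1.7378 -0.0001  0.9488 -1.6349] F [-2.8627 -1.4271  5.6074] w 0.01281065028029281 32.775
[[-1.      0.0028 -0.001 ]
 [ 0.0028  1.     -0.    ]
 [ 0.001  -0.     -1.    ]]
rotvec tool deg [-0.0024 -0.0588  0.6374]
shift in present axes mm [-2.9717 -0.1116  0.8838] in target axes [-2.9719 -0.0786  0.8869]
[-0.13831607  0.55854169 -0.507729  ] -0.5604447796940804
```

Call:
drive_tool(targets=[0, 0, -2, 0, 0, 0, 0, 0, 0, -2, 0, 0, 0, 0, 0, 0, 0, 0, 0, 0, 0])

```text
clock: 33.15
position: [0.5871, 0.0301, 0.043]
ee_rot: [-0.0, -0.031, 1.0, 0.001]
contact_force: [-4.4, -1.5, 7.1]
width: 0.0137
```

```bash
python3 go.py 590 30 42 179.2 0; python3 -c "
from rig import get_state;s=get_state();print(s['moment'],s['effort'][5])"; python3 snap.py z wrist
```

```text
pos [0.5871 0.0301 0.043 ] q [-0.0678  0.4559  1.7377  0.0013  0.949  -1.7009] F [-4.3885 -1.4747  7.1304] w 0.013690424913645978 33.15
[[-0.9981 -0.0615 -0.001 ]
 [-0.0615  0.9981  0.0012]
 [ 0.0009  0.0012 -1.    ]]
rotvec tool deg [ 0.0678 -0.0556  4.3257]
shift in present axes mm [-2.9387 -0.2881  0.9737] in target axes [-2.9511 -0.0645  0.9768]
[-0.32475638  0.61070605 -1.91174046] -1.9910363852977753
33.15 [0.5871 0.0301 0.043 ] q [-0.0678  0.4559  1.7377  0.0013  0.949  -1.7009]
[[-0.9981 -0.0615 -0.001 ]
 [-0.0615  0.9981  0.0012]
 [ 0.0009  0.0012 -1.    ]]
[-4.3885 -1.4747  7.1304] 0.013690424913645978
```

View pics/z_wrist.png

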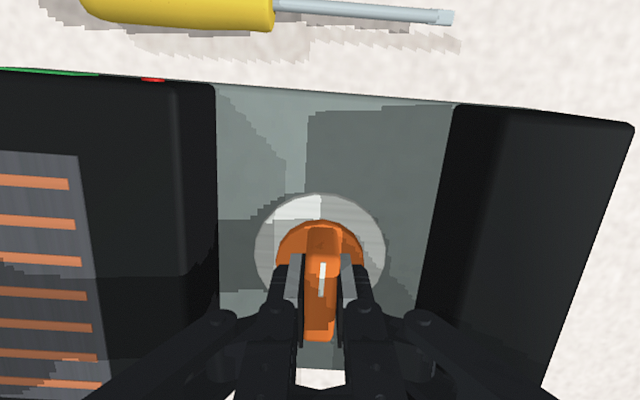

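Call:
drive_tool(targets=[0, 0, 3.5, 0, 0, 0, 0, 0, 0, 0, 0, 0, 0, 0.3, 0, 0, 0, 0, 0, 0, 0.4, 0, 0, 0, 0, 0, 0, 0.4, 0, 0, 0, 0, 0, -30, 0.4, 0, 0, 0, 0, 0, -50, 0.4, 0, 0, 0, 0, 0, -50, 0.4, 0, 0, 0, 0, 0, -50, 0.5, 0, 0, 0, 0, 0, 0, 0.6, 0, 0, 0, 0, 0, 0, 0.6])

```text
clock: 34.45
position: [0.5873, 0.0305, 0.2218]
ee_rot: [-0.0, -0.004, 1.0, 0.0]
contact_force: [1.4, 0.2, -0.2]
width: 0.051
```

```bash
python3 snap.py za wrist top scene
python3 - <<'E'
import cv2
a=cv2.imread("pics/za_wrist.png")
cv2.imwrite("pics/za_crop.png",cv2.resize(a[100:250,230:410],None,fx=4,fy=4,interpolation=cv2.INTER_CUBIC))
a=cv2.imread("pics/za_top.png")
cv2.imwrite("pics/za_top2.png",cv2.resize(a[120:270,240:500],None,fx=3,fy=3,interpolation=cv2.INTER_CUBIC))
E
```

```text
34.45 [0.5873 0.0305 0.2218] q [-0.0665  0.3012  1.4922  0.      1.3489 -1.645 ]
[[-1.     -0.0077 -0.0006]
 [-0.0077  1.      0.0001]
 [ 0.0006  0.0001 -1.    ]]
[ 1.4454  0.2163 -0.2037] 0.05098909486170749
```

View pics/za_crop.png

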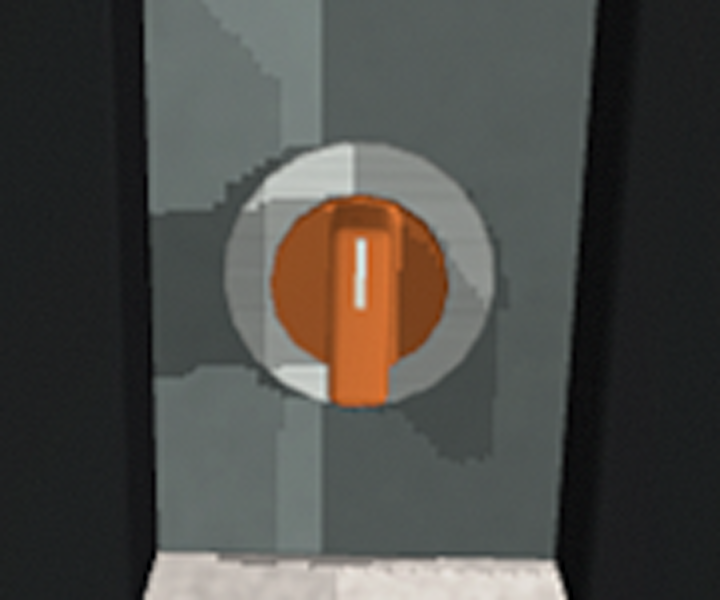

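View pics/za_top2.png

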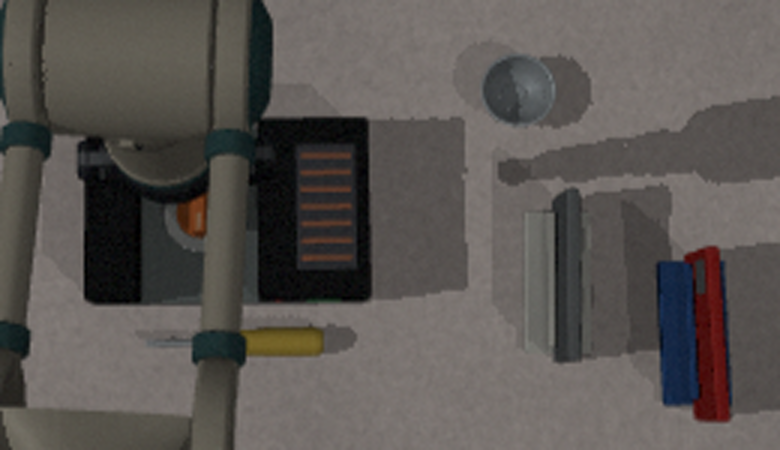

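View pics/za_scene.png

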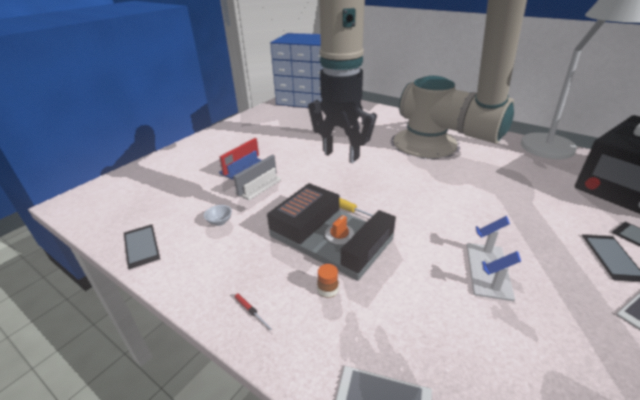

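```bash
python3 -c "
from rig import *
print(get_state()['clock']); print(sign_off())"
```

```text
34.6
the job is handed in; nothing more can be done
None
```

The job is done and handed in at 34.6 s of the 72 s allowed; sign-off gave no verdict.

**Phone:** I lifted the red phone off the preheater by its long edges and laid it on the sloping rest. I then gripped it again by its upper edge and lowered it into the blue rack until I felt light contact (about 5 N). It was never dropped. The last pictures show it standing in the slot. Its middle is about 4 mm from the middle of the slot's length.

**Knob:** After the phone was placed, I turned the knob about 144° anticlockwise until it met its stop. The wrist moment about the knob's axis rose to about 1.9 N m there. After I let go, the picture showed the grip bar lined up with the recess, which is the off position.

**Other things:** The screwdriver, jar, steel dish, grey phone and white rack look unmoved in the last pictures. I compared them by eye and did not measure them. The arm finished clear, about 0.22 m above the bench.

**Disagreements:** The top camera's positions differed from the wrist camera's by about 4 mm, so I used the wrist camera's. While turning, the knob seemed to sit about 3 mm nearer the robot than I had measured, which gave a side force of up to 6 N and up to 10 N upward. I shifted the tool slightly to ease it.

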